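# Set up the sample cooler: wring the cold blocks into a row and load the tubes

## Task

Get the sample cooler ready: set every aluminium cold block on the bright cold plate and slide it in under the lip of the back stop, until the blocks stand in one row, fully home against the back stop and tight face to face, with the first one tight against the side stop, leaving no gaps. Only when all the blocks are home, take all the sample tubes from the wire rack and stand each one upright in a well of the blocks, down to the bottom. Leave the spray bottle, the jar and the red meter where they are.

Things in the scene. Friction and masses are not known exactly. Their poses are not given: they have to be found in the camera images.
- cooler: Bench-top cooler, fixed, white housing with a bare metal cold plate 120 mm (x) by 200 mm (y), its top 45 mm above the table. Origin: on the table under the plate's centre; x points to the back stop, y to the side stop, z up. Front (-x) and right (-y) edges are open; a block that is home ends flush with the front edge. Behind the back stop (to x = 122 mm) a control strip 10 mm above plate level.
- cooler_corner (a point): Inner corner where the two steel stops meet, at plate level (cooler x = +60, y = +100 mm, 45 mm above the table). Side stop: fence along x, face at y = +100 mm, 20 mm above the plate.
- cooler_lip (a point): Middle of the edge of the back stop's lip. Back stop: fence along y, face at x = +60 mm; its lip juts out 8 mm over the plate (to x = 52 mm), underside 11 mm and top 17 mm above the plate; a block's 8 mm foot slides in beneath it.
- block1: Aluminium cold block, about 0.6 kg: foot plate 120 (x) x 60 x 8 mm, on it a body 100 x 60 mm, top 46 mm above the underside, so the foot sticks out 10 mm at both ends; handle on top; two wells. Origin: centre of the underside; x along it, z up; the same turned half round. Starts on the table right (-y) of the cooler, roughly along y. All alike; one of the three may be absent.
- block1_handle (a point): Middle of block1's handle: black, 30 mm (block x) by 14 mm (block y), from 46 to 80 mm above the block's underside; this point is 68 mm up. Pinch it across y.
- block1_well0 (a point): Centre of the floor of block1's well at x = +34 mm, 8 mm above the block's underside. Round, 20 mm wide, 38 mm deep.
- block1_well1 (a point): Centre of the floor of block1's well at x = -34 mm, 8 mm above the block's underside. Round, 20 mm wide, 38 mm deep.
- block2: Another cold block, like block1.
- block2_handle (a point): Middle of block2's handle: black, 30 mm (block x) by 14 mm (block y), from 46 to 80 mm above the block's underside; this point is 68 mm up. Pinch it across y.
- block2_well0 (a point): Centre of the floor of block2's well at x = +34 mm, 8 mm above the block's underside. Round, 20 mm wide, 38 mm deep.
- block2_well1 (a point): Centre of the floor of block2's well at x = -34 mm, 8 mm above the block's underside. Round, 20 mm wide, 38 mm deep.
- block3: Another cold block, like block1.
- block3_handle (a point): Middle of block3's handle: black, 30 mm (block x) by 14 mm (block y), from 46 to 80 mm above the block's underside; this point is 68 mm up. Pinch it across y.
- block3_well0 (a point): Centre of the floor of block3's well at x = +34 mm, 8 mm above the block's underside. Round, 20 mm wide, 38 mm deep.
- block3_well1 (a point): Centre of the floor of block3's well at x = -34 mm, 8 mm above the block's underside. Round, 20 mm wide, 38 mm deep.
- tube1: Capped blood sample tube: 16 mm thick, 110 mm long, 22 g, lilac cap 18 mm thick on its top 28 mm, foot tapered to 10 mm over its lowest 5 mm. Origin: centre of its foot; z up along it. Starts standing in the wire rack, its foot 9 mm above the table, its cap clear above the rack. All alike; three or four are present.
- tube2: Another sample tube, like tube1.
- tube3: Another sample tube, like tube1.
- tube4: Another sample tube, like tube1.
- rack: White wire rack, fixed, left (+y) of the cooler: 5 x 3 open cells of 25 mm pitch, 125 mm (x) by 75 mm (y), top wires 70 mm above the table, tubes stand on its floor wires 9 mm up, at least 50 mm apart. Origin: on the table under its centre; z up.
- spray: Spray bottle, white with red head, 56 mm thick, 175 mm tall, beyond the rack. Origin under its centre.
- jar: White jar with red lid, 72 mm thick, 111 mm tall, right of the cooler, beyond the blocks. Origin under its centre.
- meter: Red blood-count meter, a box 90 x 150 x 45 mm, beyond the cooler. Origin under its centre.

How it is judged:
On the way:
1. all the cold blocks stand in one closed row, home against the back stop and the side stop, while the tubes are still in the rack (x of block1 in the frame of cooler between -0.003 and 0.003 m and z of block1 in the frame of cooler between 0.0435 and 0.0475 m and angle between each of block1, block2, block3's own z axis and vertical below 0.02 rad and angle between the x axis of each of block1, block2, block3 and the x axis of cooler, either way round below 0.04 rad and (horizontal distance between block1 and block2 below 0.063 m or horizontal distance between block1 and block3 below 0.063 m) and x of block2 in the frame of cooler between -0.003 and 0.003 m and z of block2 in the frame of cooler between 0.0435 and 0.0475 m and (horizontal distance between block2 and block1 below 0.063 m or horizontal distance between block2 and block3 below 0.063 m) and x of block3 in the frame of cooler between -0.003 and 0.003 m and z of block3 in the frame of cooler between 0.0435 and 0.0475 m and (horizontal distance between block3 and block1 below 0.063 m or horizontal distance between block3 and block2 below 0.063 m) and y of any of block1, block2, block3 in the frame of cooler above 0.067 m and distance of each of tube1, tube2, tube3, tube4 from where it was at the start of the episode below 0.05 m), for 0.3 s.
At the end, for the whole second after the job is handed in: Blocks flat on the plate (2 mm), against the back stop (3 mm) and square to it (0.04 rad), one against the side stop (3 mm), neighbours with gaps under 3 mm; each tube's foot within 8 mm of the centre of a well's floor, upright within 0.2 rad; all at rest (x of block1 in the frame of cooler between -0.003 and 0.003 m and z of block1 in the frame of cooler between 0.0435 and 0.0475 m and angle between each of block1, block2, block3's own z axis and vertical below 0.02 rad and angle between the x axis of each of block1, block2, block3 and the x axis of cooler, either way round below 0.04 rad and (horizontal distance between block1 and block2 below 0.063 m or horizontal distance between block1 and block3 below 0.063 m) and x of block2 in the frame of cooler between -0.003 and 0.003 m and z of block2 in the frame of cooler between 0.0435 and 0.0475 m and (horizontal distance between block2 and block1 below 0.063 m or horizontal distance between block2 and block3 below 0.063 m) and x of block3 in the frame of cooler between -0.003 and 0.003 m and z of block3 in the frame of cooler between 0.0435 and 0.0475 m and (horizontal distance between block3 and block1 below 0.063 m or horizontal distance between block3 and block2 below 0.063 m) and y of any of block1, block2, block3 in the frame of cooler above 0.067 m and (distance between tube1 and block1_well0 below 0.008 m or distance between tube1 and block1_well1 below 0.008 m or distance between tube1 and block2_well0 below 0.008 m or distance between tube1 and block2_well1 below 0.008 m or distance between tube1 and block3_well0 below 0.008 m or distance between tube1 and block3_well1 below 0.008 m) and angle between each of tube1, tube2, tube3, tube4's own z axis and vertical below 0.2 rad and (distance between tube2 and block1_well0 below 0.008 m or distance between tube2 and block1_well1 below 0.008 m or distance between tube2 and block2_well0 below 0.008 m or distance between tube2 and block2_well1 below 0.008 m or distance between tube2 and block3_well0 below 0.008 m or distance between tube2 and block3_well1 below 0.008 m) and (distance between tube3 and block1_well0 below 0.008 m or distance between tube3 and block1_well1 below 0.008 m or distance between tube3 and block2_well0 below 0.008 m or distance between tube3 and block2_well1 below 0.008 m or distance between tube3 and block3_well0 below 0.008 m or distance between tube3 and block3_well1 below 0.008 m) and (distance between tube4 and block1_well0 below 0.008 m or distance between tube4 and block1_well1 below 0.008 m or distance between tube4 and block2_well0 below 0.008 m or distance between tube4 and block2_well1 below 0.008 m or distance between tube4 and block3_well0 below 0.008 m or distance between tube4 and block3_well1 below 0.008 m) and linear speed of each of block1, block2, block3, tube1, tube2, tube3, tube4 below 0.02 m/s); the robot touches nothing.
It fails at once if the spray bottle is moved more than 40 mm (distance of spray from where it was at the start of the episode above 0.04 m).
It fails at once if the jar is moved more than 40 mm (distance of jar from where it was at the start of the episode above 0.04 m).
It fails at once if the red meter is moved more than 40 mm (distance of meter from where it was at the start of the episode above 0.04 m).
Of block1, block2, block3 only 2 to 3 are there at a start; the rules pass over those that are not, and their reading is None.
Of tube1, tube2, tube3, tube4 only 3 to 4 are there at a start; the rules pass over those that are not, and their reading is None.
At some moment in a run one of block1, block2, block3 may be knocked a few centimetres aside while the robot is not near it.
It also fails if it takes over 210 s, if anything falls off the work surface, if the arm or the gripper's body presses on something with over 40 N, if the wrist force passes 120 N, or if a joint passes its speed limit or range.

## Robot

A 7-joint arm with a two-finger parallel gripper is mounted at the origin on the work surface. World frame = base frame: x ahead of the robot, y to its left, z up, the work surface at z = 0. Lengths are in m, angles in rad, forces in N, time in s.
With the tool pointing down it reaches from about 0.4 to 0.9 m from the base axis. Payload 5.5 kg.
Tool frame: the origin (TCP) lies at the very end of the fingers, on their centre line; the grasp point (between the pads) lies 19 mm behind it; z points along the fingers, y is the line along which they close (so a half turn about z gives the same grasp; the last joint's range is limited). The gripper opens to 92 mm and grips with 3 to 60 N. Pads are 19 mm wide; open, the fingers measure 130 mm over their backs; the gripper's body (75 mm by 190 mm) begins 47 mm behind the grasp point.
Start: joints at [-0.943, 0.501, -0.427, 1.55, 0.221, 1.138, -0.21], TCP at [0.232, 0.607, 0.227] pointing down, gripper open.
Joint ranges: [-2.88, 2.88], [-0.31, 2.03], [-1.54, 1.56], [0.2, 2.42], [-1.41, 4.55], [0.19, 2.02], [-2.57, 2.57]. Speed limits (rad/s): [2.57, 2.57, 3.14, 3.14, 3.14, 3.14, 3.14].

## Interface

Orientations are given as [roll, pitch, yaw] about the fixed x, y, z axes, in that order (R = Rz(yaw) Ry(pitch) Rx(roll)).
In Python, from workcell import env, imaging gives the robot as it stands. The module is installed in compiled form; this text tells all that it offers.
- The arm moves only by the tool move_arm, never from a script. Its argument "plan" is a list of rows, each a list of 7 numbers: the shift along the tool's x, y, z in m, then the turn, a rotation vector about the tool's x, y, z in degrees, then the finger opening in m, from 0 to 0.0918. In form: [[dx, dy, dz, ax, ay, az, jaw], ...]. A call has 1 to 12 rows; each row is the pose to reach, as a shift and turn from the pose commanded when the call began, along the tool's axes at that moment; what a row does not reach only later rows make up. A row lasts 1/8 s, in which the tool goes at most 62.5 mm and 10.7 degrees, less where a joint would pass 70% of its speed; a pose out of reach is approached as far as the arm can. A call with a gripper value outside its range is refused whole. The fingers move at their own pace and stop on an object; the grip force is fixed at half the most. Time passes only in rows, so rows that repeat a pose let the fingers close. It gives the time, the measured TCP pose, the force, the opening and the grip force at its end, in the units of the state.
- env.observe(): the state, without advancing time (a new reading comes with each control period).
- imaging.get_image(name): name is "scene" or "top" or "wrist"; returns a dict with "pixels" (420x560x3 uint8, blue, green, red), "fx", "fy", "cx", "cy" (pixels), "D" ([k1, k2, p1, p2, k3] as OpenCV has them; the pictures are not rectified), "rvec" (rotation vector, rad) and "tvec" (3), from world to camera coordinates, as OpenCV has them; the wrist camera has in their place "hand_eye" (4x4, takes a point from camera to tool coordinates, whose origin is the TCP and whose axes are the flange's). Camera axes: x right, y down, z forward; pixel columns grow to the right and rows downward; lengths in m; the calibration is good to about 2 mm. A picture is of the moment at which its call begins: read the wrist's pose just before it. There is no depth.
- env.job_done(): hands the job in; it is judged then, once.
The state is a dict: "time": time; "joint_positions": joint angles; "dq": joint speeds; "tau": joint torques, N m; "tool_pos": TCP position; "eef_rot": TCP orientation; "force": force on the tool from outside, world axes, zero at the start; "ft_torque": the same for the moment, N m; "gripper_width": opening from 0.0 (shut) to 1.0 (fully open); "finger_force": force on a finger pad.
Only numpy, scipy, OpenCV 4.12 (cv2) and the standard library are available. Lean on these libraries where they do the work, as an engineer would, in place of code of your own. Each camera call takes 0.05 s, during which the arm holds its last target. There are 200 camera calls.

## Working session

There is one attempt and no reset: what is moved stays moved. The work goes in short steps, Python scripts to look and compute and a tool call to move; the robot and the scene stay as the last step left them, time stands still between calls to the robot, and variables do not carry over. Pictures are saved under pics/ and viewed, at most 14 in all, crops included, and the job is handed in when it is done.

Besides the shell and the picture viewer there is one more tool, called after "Emit:" by a JSON object that holds its "fn" and its "kwargs". move_arm: Moves the arm, as the interface text tells. Its arguments: {"type":"object","properties":{"plan":{"type":"array","items":{"type":"array","items":{"type":"number"}}}},"required":["plan"]}

```bash
mkdir -p pics; cat > h.py <<'E'
import numpy as np, cv2
from scipy.spatial.transform import Rotation as R
from workcell import env, imaging
def cam(name):
    s=env.observe(); im=imaging.get_image(name)
    K=np.array([[im['fx'],0,im['cx']],[0,im['fy'],im['cy']],[0,0,1]]); D=np.array(im['D'],float)
    if name=='wrist':
        T=np.eye(4); T[:3,:3]=R.from_euler('xyz',s['eef_rot']).as_matrix(); T[:3,3]=s['tool_pos']
        W=np.linalg.inv(T@np.array(im['hand_eye']))
    else:
        W=np.eye(4); W[:3,:3]=R.from_rotvec(np.ravel(im['rvec'])).as_matrix(); W[:3,3]=np.ravel(im['tvec'])
    return im['pixels'],dict(K=K.tolist(),D=D.tolist(),W=W.tolist())
def save(name,fn):
    import json
    p,c=cam(name); cv2.imwrite(f'pics/{fn}.png',p); json.dump(c,open(f'pics/{fn}.json','w')); return p,c
def load(fn):
    import json
    return json.load(open(f'pics/{fn}.json'))
def ray(c,px,z):
    n=cv2.undistortPoints(np.array([[px]],float),np.array(c['K']),np.array(c['D']))[0,0]
    W=np.array(c['W']); o=-W[:3,:3].T@W[:3,3]; d=W[:3,:3].T@np.array([n[0],n[1],1])
    return o+d*(z-o[2])/d[2]
def proj(c,P):
    W=np.array(c['W']); return cv2.projectPoints(np.array(P,float).reshape(-1,1,3),cv2.Rodrigues(W[:3,:3])[0],W[:3,3],np.array(c['K']),np.array(c['D']))[0][:,0]
def st():
    s=env.observe()
    for k in ('time','tool_pos','eef_rot','force','gripper_width','finger_force','joint_positions'): print(k,np.round(s[k],4))
E
python3 - <<'E'
from h import *
st()
a,_=save('top','top0'); b,_=save('scene','scene0')
print(_['W'], imaging.get_image('wrist')['hand_eye'])
E
```

```text
time 0.0
tool_pos [0.2317 0.6066 0.2257]
eef_rot [-3.1397 -0.      2.7769]
force [-0.4232  0.299   0.258 ]
gripper_width 1.0031
finger_force 0.0
joint_positions [-0.9428  0.5018 -0.4268  1.5514  0.2208  1.1383 -0.2103]
[[0.14938648753301415, 0.9887227189389581, -0.010538614543785796, -0.07816113482637417], [0.7053389468859695, -0.11402725108899109, -0.6996390183622405, -0.34293780992132844], [-0.6929506817576124, 0.09708332021023008, -0.7144187718618666, 1.461344462491053], [0.0, 0.0, 0.0, 1.0]] [[ 2.70459342e-04 -9.50676666e-01 -3.10183500e-01  8.49200407e-02]
 [ 9.99999947e-01  2.00834645e-04  2.56398283e-04  3.93727268e-04]
 [-1.81456271e-04 -3.10183553e-01  9.50676670e-01 -1.57587610e-01]
 [ 0.00000000e+00  0.00000000e+00  0.00000000e+00  1.00000000e+00]]
```

View pics/top0.png

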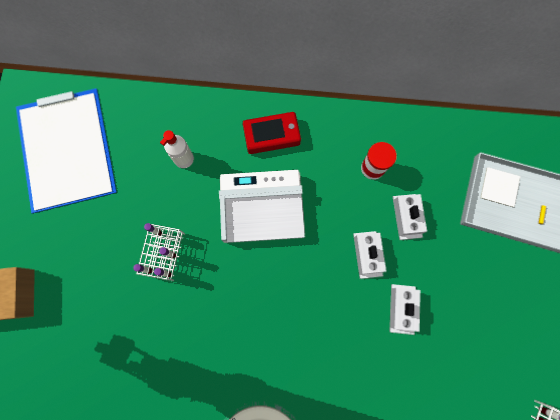

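View pics/scene0.png

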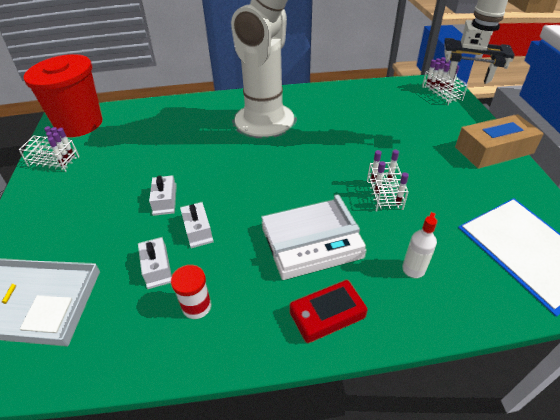

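Top view: cooler around (262,205), block handles near (415,212), (373,252), (409,309), four lilac caps near (148,227), (163,251), (138,268), (158,271). Zoom in for measurements.

```bash
python3 - <<'E'
from h import *
p=cv2.imread('pics/top0.png'); 
c=cv2.resize(p[160:340,125:435],None,fx=2.58,fy=2.58,interpolation=cv2.INTER_CUBIC); cv2.imwrite('pics/z.png',c); print(c.shape)
C=load('top0')
for px,z in [((415,212),.08),((373,252),.08),((409,309),.08),((148,227),.119),((163,251),.119),((138,268),.119),((158,271),.119),((225,240),.045),((304,236),.045),((160,250),.07)]: print(px,ray(C,px,z).round(3))
W=np.array(C['W']);print('cam',-W[:3,:3].T@W[:3,3])
hsv=cv2.cvtColor(p,cv2.COLOR_BGR2HSV); m=cv2.inRange(hsv,(130,80,40),(160,255,255)); n,l,s,ce=cv2.connectedComponentsWithStats(m)
for i in range(1,n):
  if s[i,4]>8: print(s[i,4],ce[i],ray(C,ce[i],.119).round(4))
E
```

```text
(464, 800, 3)
(415, 212) [ 0.612 -0.337  0.08 ]
(373, 252) [ 0.501 -0.236  0.08 ]
(409, 309) [ 0.372 -0.328  0.08 ]
(148, 227) [0.506 0.316 0.119]
(163, 251) [0.452 0.271 0.119]
(138, 268) [0.406 0.324 0.119]
(158, 271) [0.404 0.276 0.119]
(225, 240) [0.501 0.137 0.045]
(304, 236) [ 0.53  -0.064  0.045]
(160, 250) [0.458 0.293 0.07 ]
cam [ 0.36016819 -0.00753766  1.1233946 ]
53 [148.77358491 226.9245283 ] [0.506  0.3142 0.119 ]
55 [163.63636364 250.92727273] [0.4518 0.2699 0.119 ]
56 [138.17857143 267.5       ] [0.4075 0.3236 0.119 ]
56 [158.375      271.48214286] [0.4026 0.2748 0.119 ]
```

View pics/z.png

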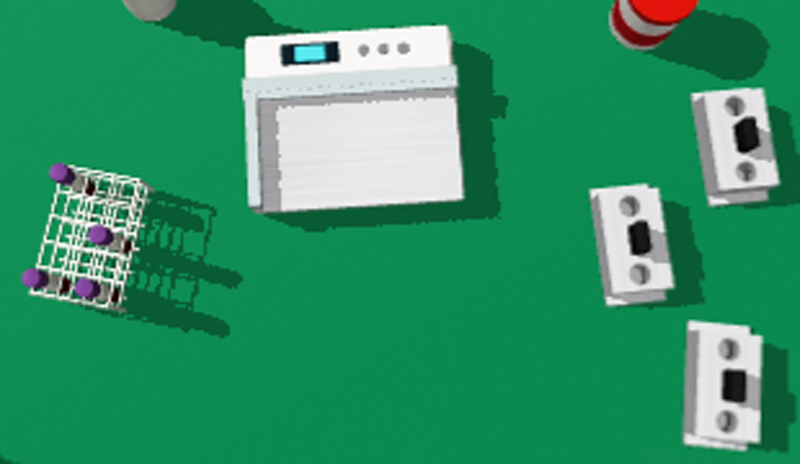

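The zoom shows the cooler's front plate edge at crop (278,210)–(463,199), three blocks with wells along world x, and four tubes in the rack. First look from above the cooler.

```bash
cat >> h.py <<'E'
def rel(pos,yaw):
    """shift and turn, tool axes, from the present pose to tool-down at pos, yaw (deg)"""
    s=env.observe(); A=R.from_euler('xyz',s['eef_rot'])
    B=R.from_euler('xyz',[np.pi,0,np.radians(yaw)])
    d=A.inv().apply(np.array(pos)-s['tool_pos']); t=np.degrees((A.inv()*B).as_rotvec())
    print('shift',d.round(4),'turn',t.round(1)); return d,t
E
python3 - <<'E'
from h import *
from scipy.optimize import least_squares
im=imaging.get_image('wrist'); print(im['fx'],im['cx'],im['cy'])
C=load('top0')
f=lambda u,v:(125+u/2.58,160+v/2.58)
obs=[((60,0,.045),None)]
pts=[((-.06,.10,.045),f(278,210)),((-.06,-.10,.045),f(463,199)),((.122,None,.055),f(246,38)),((.122,None,.055),f(448,27))]
def res(q):
    r=[];c,s=np.cos(q[2]),np.sin(q[2])
    for (x,y,z),uv in pts:
        w=ray(C,uv,z)[:2]-q[:2]; l=np.array([c*w[0]+s*w[1],-s*w[0]+c*w[1]])
        r.append(l[0]-x)
        if y is not None: r.append(l[1]-y)
    return r
q=least_squares(res,[.58,.03,.1]); print(q.x,np.degrees(q.x[2]),np.round(q.fun,4))
rel([.64,.04,.36],10)
E
```

```text
352.31983334901844 277.6498524353381 204.99548665730137
[0.5705315  0.03447639 0.15344485] 8.791742286497271 [ 0.0023 -0.0074  0.0023  0.0074 -0.002  -0.0026]
shift [-0.5836 -0.3841 -0.1335] turn [-0.000e+00  1.000e-01  1.491e+02]
```

Emit:
{"fn": "move_arm", "kwargs": {"plan": [[-0.1,-0.06,-0.13,0,0,20,0.09],[-0.584,-0.384,-0.134,0,0,149,0.09],[-0.584,-0.384,-0.134,0,0,149,0.09],[-0.584,-0.384,-0.134,0,0,149,0.09],[-0.584,-0.384,-0.134,0,0,149,0.09],[-0.584,-0.384,-0.134,0,0,149,0.09],[-0.584,-0.384,-0.134,0,0,149,0.09],[-0.584,-0.384,-0.134,0,0,149,0.09],[-0.584,-0.384,-0.134,0,0,149,0.09],[-0.584,-0.384,-0.134,0,0,149,0.09],[-0.584,-0.384,-0.134,0,0,149,0.09],[-0.584,-0.384,-0.134,0,0,149,0.09]]}}

```text
time: 1.7
tool_pos: [0.6417, 0.0362, 0.3609]
eef_rot: [3.14, 0.0, 0.517]
force: [0.8, 1.2, -0.0]
gripper_width: 0.982
finger_force: 0.0
```

```bash
python3 - <<'E'
from h import *
st(); rel([.64,.04,.36],10)
E
```

```text
time 1.7
tool_pos [0.6417 0.0362 0.3609]
eef_rot [3.14e+00 3.00e-04 5.17e-01]
force [ 0.7553  1.1637 -0.0477]
gripper_width 0.982
finger_force 0.0
joint_positions [-0.2599  0.369   0.2231  1.4128 -0.08    1.3683 -1.0891]
shift [ 0.0004 -0.0042  0.0009] turn [ 0.1 -0.  19.6]
```

Emit:
{"fn": "move_arm", "kwargs": {"plan": [[0,-0.004,0,0,0,10,0.06],[0,-0.004,0,0,0,19.6,0.06],[0,-0.004,0,0,0,19.6,0.06]]}}

```text
time: 2.08
tool_pos: [0.6383, 0.0437, 0.3603]
eef_rot: [3.142, 0.001, 0.186]
force: [-0.3, 0.1, -0.0]
gripper_width: 0.706
finger_force: 0.0
```

```bash
python3 - <<'E'
from h import *
st(); save('wrist','w1'); C=load('w1')
for p in [(.57,.034,.045),(.64,.05,0),(.5,-.236,.08)]: print(proj(C,p))
E
```

```text
time 2.075
tool_pos [0.6383 0.0437 0.3603]
eef_rot [3.1415e+00 7.0000e-04 1.8640e-01]
force [-0.3039  0.1    -0.0284]
gripper_width 0.7062
finger_force 0.0
joint_positions [-0.31    0.3669  0.2755  1.4222 -0.0996  1.3669 -1.416 ]
[[275.79769654 204.36926676]]
[[274.00676435 148.47668465]]
[[452.81742967 291.26380392]]
```

View pics/w1.png

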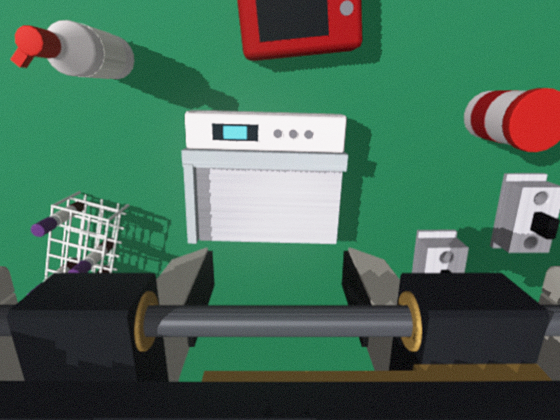

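Wrist view: plate front edge from ~(199,243) to (337,244), lip edge ~ (196,166)–(347,170), strip back edge ~ (187,113)–(345,116).

```bash
python3 - <<'E'
from h import *
from scipy.optimize import least_squares
C=load('w1')
p=cv2.imread('pics/w1.png')
for (u,v,z) in [(199,243,.045),(337,244,.045),(187,113,.055),(345,116,.055),(186,162,.062),(346,170,.062)]: print(u,v,ray(C,(u,v),z).round(4))
g=cv2.cvtColor(p,cv2.COLOR_BGR2GRAY)
print('col260',g[105:125,260],g[150:180,260],g[236:250,260]); print('row210',g[210,180:216],g[210,330:346]); print('row240',g[238,180:216],g[238,328:346])
print('col200..330 front', [int(240+np.argmin(np.diff(g[240:250,c].astype(int)))) for c in (215,240,270,300,325)])
print('back', [int(105+np.argmax(np.diff(g[105:122,c].astype(int)))) for c in (195,240,270,300,335)])
E
```

```text
199 243 [0.4907 0.1335 0.045 ]
337 244 [ 0.5266 -0.0653  0.045 ]
187 113 [0.6726 0.1683 0.055 ]
345 116 [ 0.7063 -0.0305  0.055 ]
186 162 [0.611  0.1612 0.062 ]
346 170 [ 0.6394 -0.0473  0.062 ]
col260 [113 111 112 116 113 113 125 156 173 195 224 242 246 245 245 245 245 246
 246 246] [170 136 177 206 215 212 211 212 217 212 214 213 215 215 215 215 210 215
 204 179 172 201 225 229 226 224 223 222 228 226] [223 224 232 231 228 202 143 111 106 113 110 106 107 110]
row210 [110 112 111 104 108 143 195 208 213 211 209 211 213 212 178 116  81  96
 132 153 148 148 147 150 151 147 146 149 151 149 164 201 212 211 207 211] [227 228 227 225 224 225 225 230 222 138  76  66  70  67  67  70]
row240 [103 101 104 110 105 102 112 155 199 213 206 206 211 207 216 202 136  85
  89 129 152 161 156 162 159 154 156 158 160 161 152 168 204 223 225 223] [229 226 227 230 227 228 230 224 184 114  67  67  60  71  67  65  68  67]
col200..330 front [240, 241, 241, 242, 243]
back [112, 111, 112, 115, 116]
```

```bash
python3 - <<'E'
from h import *
rel([.51,-.29,.36],5)
E
```

```text
shift [-0.1886  0.3039  0.0005] turn [0.  0.  5.8]
```

Emit:
{"fn": "move_arm", "kwargs": {"plan": [[-0.189,0.304,0,0,0,5.8,0.05],[-0.189,0.304,0,0,0,5.8,0.05],[-0.189,0.304,0,0,0,5.8,0.05],[-0.189,0.304,0,0,0,5.8,0.05],[-0.189,0.304,0,0,0,5.8,0.05],[-0.189,0.304,0,0,0,5.8,0.05],[-0.189,0.304,0,0,0,5.8,0.05],[-0.189,0.304,0,0,0,5.8,0.05]]}}

```text
time: 3.12
tool_pos: [0.5089, -0.2891, 0.3606]
eef_rot: [-3.141, -0.0, 0.086]
force: [0.7, 0.4, 0.1]
gripper_width: 0.543
finger_force: 0.0
```

```bash
python3 - <<'E'
from h import *
st(); p,C=save('wrist','w2')
cv2.imwrite('pics/w2z.png',cv2.resize(p[:290],None,fx=1.4285,fy=1.4285,interpolation=cv2.INTER_CUBIC))
E
```

```text
time 3.125
tool_pos [ 0.5089 -0.2891  0.3606]
eef_rot [-3.1407e+00 -4.0000e-04  8.6000e-02]
force [0.7301 0.4023 0.0828]
gripper_width 0.5434
finger_force 0.0
joint_positions [ 0.1046  0.2693  0.4604  1.5681 -0.1229  1.333  -0.9051]
```

View pics/w2z.png

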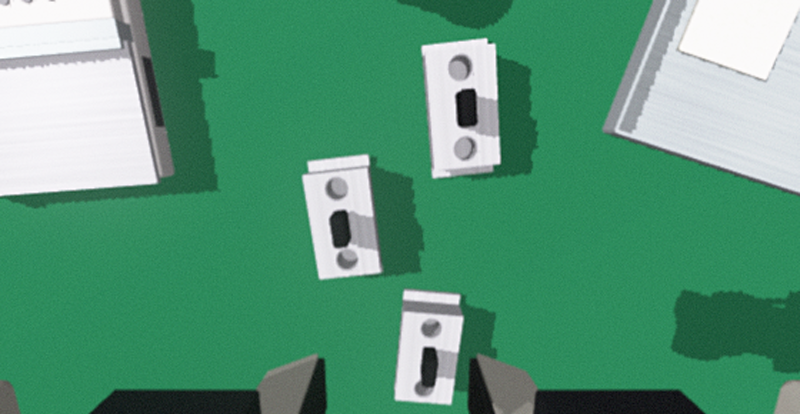

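Three blocks; well rims at zoomed pixels A (459,67),(464,147); B (337,188),(347,258); C (431,328),(424,388).

```bash
python3 - <<'E'
from h import *
C=load('w2'); k=560/800
for n,a,b in [('A',(459,67),(464,147)),('B',(337,188),(347,258)),('C',(431,328),(424,388))]:
    P,Q=[ray(C,(u*k,v*k),.046) for u,v in (a,b)]; d=P-Q; print(n,((P+Q)/2).round(4),'sep',np.linalg.norm(d).round(4),'yaw',np.degrees(np.arctan2(d[1],d[0])).round(1))
rel([.50,-.237,.15],5)
E
```

```text
A [ 0.6157 -0.3366  0.046 ] sep 0.0668 yaw 10.9
B [ 0.5037 -0.237   0.046 ] sep 0.067 yaw 11.1
C [ 0.3715 -0.332   0.046 ] sep 0.0681 yaw -0.0
shift [-0.0049 -0.0517  0.2106] turn [-0.1 -0.  -0. ]
```

Emit:
{"fn": "move_arm", "kwargs": {"plan": [[-0.001,-0.052,0.1,0,0,-6,0.05],[-0.001,-0.052,0.16,0,0,-6,0.05],[-0.001,-0.052,0.2,0,0,-6,0.05],[-0.001,-0.052,0.24,0,0,-6,0.05],[-0.001,-0.052,0.28,0,0,-6,0.05],[-0.001,-0.052,0.31,0,0,-6,0.05],[-0.001,-0.052,0.31,0,0,-6,0.05],[-0.001,-0.052,0.31,0,0,-6,0.0],[-0.001,-0.052,0.31,0,0,-6,0.0],[-0.001,-0.052,0.31,0,0,-6,0.0],[-0.001,-0.052,0.31,0,0,-6,0.0],[-0.001,-0.052,0.31,0,0,-6,0.0]]}}

```text
time: 4.68
tool_pos: [0.5032, -0.2376, 0.0509]
eef_rot: [-3.141, -0.0, 0.188]
force: [-1.0, 2.8, 2.3]
gripper_width: 0.152
finger_force: 30.0
```

```bash
cat >> h.py <<'E'
CO=np.array([.568,.0455]); CY=10.0
def c2w(x,y):
    a=np.radians(CY); return CO+np.array([np.cos(a)*x-np.sin(a)*y,np.sin(a)*x+np.cos(a)*y])
def w2c(p):
    a=np.radians(CY); d=np.array(p)[:2]-CO; return np.array([np.cos(a)*d[0]+np.sin(a)*d[1],-np.sin(a)*d[0]+np.cos(a)*d[1]])
E
python3 - <<'E'
from h import *
st(); rel([*c2w(-.03,.062),.20],CY); print(c2w(-.03,.062))
E
```

```text
time 4.675
tool_pos [ 0.5032 -0.2376  0.0509]
eef_rot [-3.1408e+00 -1.0000e-04  1.8840e-01]
force [-1.0411  2.7753  2.2928]
gripper_width 0.1524
finger_force 29.9897
joint_positions [ 0.134   0.5607  0.3291  1.9308 -0.2734  0.6935 -0.7544]
shift [ 0.0876 -0.3285 -0.1488] turn [-0.  -0.   0.8]
[0.52768958 0.10134864]
```

Emit:
{"fn": "move_arm", "kwargs": {"plan": [[0,0,-0.06,0,0,0,0],[0,0,-0.11,0,0,0,0],[0.015,-0.055,-0.12,0,0,0.8,0],[0.03,-0.11,-0.12,0,0,0.8,0],[0.045,-0.165,-0.12,0,0,0.8,0],[0.06,-0.22,-0.12,0,0,0.8,0],[0.074,-0.275,-0.12,0,0,0.8,0],[0.0876,-0.3285,-0.12,0,0,0.8,0],[0.0876,-0.3285,-0.12,0,0,0.8,0],[0.0876,-0.3285,-0.09,0,0,0.8,0],[0.0876,-0.3285,-0.06,0,0,0.8,0],[0.0876,-0.3285,-0.054,0,0,0.8,0]]}}

```text
time: 6.18
tool_pos: [0.5245, 0.0994, 0.1018]
eef_rot: [3.14, 0.007, 0.173]
force: [0.4, -0.7, -6.5]
gripper_width: 0.15
finger_force: 30.0
```

```bash
python3 - <<'E'
from h import *
st(); save('scene','s2'); p=cv2.imread('pics/s2.png'); cv2.imwrite('pics/s2z.png',cv2.resize(p[150:300,200:400],None,fx=3.5,fy=3.5,interpolation=cv2.INTER_CUBIC))
E
```

```text
time 6.175
tool_pos [0.5245 0.0994 0.1018]
eef_rot [3.1404 0.0072 0.1735]
force [ 0.3524 -0.6534 -6.5095]
gripper_width 0.1504
finger_force 29.9968
joint_positions [-0.4472  0.4397  0.2576  1.9569 -0.155   0.771  -1.4981]
```

View pics/s2z.png

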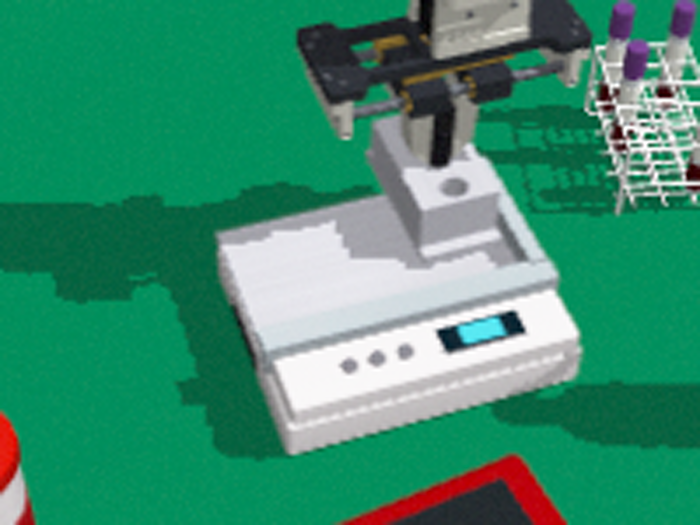

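The block hangs just above the plate, near the side stop. Lower it.

Emit:
{"fn": "move_arm", "kwargs": {"plan": [[0,0,0.003,0,0,0,0],[0,0,0.005,0,0,0,0],[0,0,0.006,0,0,0,0],[0,0,0.006,0,0,0,0]]}}

```text
time: 6.72
tool_pos: [0.528, 0.101, 0.0991]
eef_rot: [-3.141, -0.001, 0.174]
force: [0.2, -0.4, -8.2]
gripper_width: 0.148
finger_force: 30.0
```

Emit:
{"fn": "move_arm", "kwargs": {"plan": [[0,0,0.002,0,0,0,0],[0,0,0.003,0,0,0,0],[0,0,0.003,0,0,0,0]]}}

```text
time: 7.1
tool_pos: [0.528, 0.101, 0.0962]
eef_rot: [-3.141, -0.0, 0.174]
force: [-1.2, 0.6, -1.2]
gripper_width: 0.15
finger_force: 30.0
```

Emit:
{"fn": "move_arm", "kwargs": {"plan": [[0,0,0.001,0,0,0,0],[0.006,0,0.001,0,0,0,0],[0.012,0,0.001,0,0,0,0],[0.018,0,0.001,0,0,0,0],[0.022,0,0.001,0,0,0,0],[0.022,0,0.001,0,0,0,0]]}}

```text
time: 7.85
tool_pos: [0.5483, 0.1045, 0.0961]
eef_rot: [-3.141, 0.002, 0.174]
force: [-8.7, -1.2, 13.8]
gripper_width: 0.152
finger_force: 30.0
```

Emit:
{"fn": "move_arm", "kwargs": {"plan": [[0.004,0,-0.0005,0,0,0,0],[0.008,0,-0.0005,0,0,0,0],[0.01,0,-0.0005,0,0,0,0],[0.01,0,-0.0005,0,0,0,0]]}}

```text
time: 8.35
tool_pos: [0.5581, 0.1061, 0.0961]
eef_rot: [-3.141, 0.002, 0.174]
force: [-7.7, -1.6, 9.7]
gripper_width: 0.151
finger_force: 30.0
```

Emit:
{"fn": "move_arm", "kwargs": {"plan": [[0.002,0,0,0,0,0,0],[0.004,0,0,0,0,0,0],[0.004,0,0,0,0,0,0]]}}

```text
time: 8.72
tool_pos: [0.5608, 0.1067, 0.0961]
eef_rot: [-3.141, 0.005, 0.174]
force: [-11.6, -2.7, 12.2]
gripper_width: 0.151
finger_force: 30.0
```

Emit:
{"fn": "move_arm", "kwargs": {"plan": [[0.002,0,0,0,0,0,0],[0.004,0,0,0,0,0,0],[0.004,0,0,0,0,0,0]]}}

```text
time: 9.1
tool_pos: [0.5611, 0.1069, 0.0961]
eef_rot: [-3.14, 0.012, 0.174]
force: [-20.7, -3.5, 23.4]
gripper_width: 0.151
finger_force: 30.0
```

```bash
python3 - <<'E'
from h import *
s=env.observe(); print(w2c(s['tool_pos']), s['force'])
E
```

```text
[0.0038837 0.0616275] [-20.74077989  -3.48519051  23.43228439]
```

Emit:
{"fn": "move_arm", "kwargs": {"plan": [[-0.003,0,-0.0005,0,0,0,0],[-0.003,-0.003,-0.0005,0,0,0,0],[-0.003,-0.006,-0.0005,0,0,0,0],[-0.003,-0.009,-0.0005,0,0,0,0],[-0.003,-0.011,-0.0005,0,0,0,0],[-0.003,-0.011,-0.0005,0,0,0,0]]}}

```text
time: 9.85
tool_pos: [0.5608, 0.1105, 0.0963]
eef_rot: [3.135, 0.005, 0.168]
force: [-8.2, -15.3, 10.4]
gripper_width: 0.149
finger_force: 30.1
```

```bash
python3 - <<'E'
from h import *
s=env.observe(); print(w2c(s['tool_pos']), s['force'])
E
```

```text
[0.00417383 0.06524756] [ -8.18110922 -15.30765873  10.3500013 ]
```

Emit:
{"fn": "move_arm", "kwargs": {"plan": [[0,-0.003,-0.0005,0,0,0,0],[0,-0.005,-0.0005,0,0,0,0],[0,-0.005,-0.0005,0,0,0,0]]}}

```text
time: 10.22
tool_pos: [0.5602, 0.1141, 0.0963]
eef_rot: [3.134, 0.005, 0.167]
force: [-5.6, -16.5, 6.6]
gripper_width: 0.152
finger_force: 30.0
```

```bash
python3 - <<'E'
from h import *
st(); s=env.observe(); print(w2c(s['tool_pos']))
E
```

```text
time 10.225
tool_pos [0.5602 0.1141 0.0963]
eef_rot [3.1337 0.0052 0.1674]
force [ -5.5826 -16.4774   6.5679]
gripper_width 0.1518
finger_force 30.0477
joint_positions [-0.4536  0.5037  0.2566  1.8678 -0.1616  0.7963 -1.5169]
[0.00422468 0.06893494]
```

Emit:
{"fn": "move_arm", "kwargs": {"plan": [[0,-0.003,-0.0005,0,0,0,0],[0,-0.005,-0.0005,0,0,0,0],[0,-0.005,-0.0005,0,0,0,0]]}}

```text
time: 10.6
tool_pos: [0.5602, 0.1145, 0.0966]
eef_rot: [3.129, 0.005, 0.165]
force: [-4.0, -24.0, 5.2]
gripper_width: 0.154
finger_force: 30.1
```

```bash
python3 - <<'E'
from h import *
st(); s=env.observe(); print(w2c(s['tool_pos']))
E
```

```text
time 10.6
tool_pos [0.5602 0.1145 0.0966]
eef_rot [3.1289 0.0051 0.1649]
force [ -4.0371 -23.9751   5.1887]
gripper_width 0.1535
finger_force 30.0683
joint_positions [-0.46    0.5038  0.2601  1.8675 -0.1571  0.7968 -1.526 ]
[0.00426653 0.06934567]
```

Emit:
{"fn": "move_arm", "kwargs": {"plan": [[0,0.005,-0.0005,0,0,0,0],[0.003,0.009,-0.0005,0,0,0,0],[0.006,0.009,-0.0005,0,0,0,0],[0.006,0.009,-0.0005,0,0,0,0]]}}

```text
time: 11.1
tool_pos: [0.5606, 0.1139, 0.0965]
eef_rot: [3.138, 0.017, 0.169]
force: [-21.1, -12.7, 17.9]
gripper_width: 0.148
finger_force: 30.1
```

```bash
python3 - <<'E'
from h import *
st(); s=env.observe(); print(w2c(s['tool_pos']))
E
```

```text
time 11.1
tool_pos [0.5606 0.1139 0.0965]
eef_rot [3.1379 0.0166 0.1695]
force [-21.1185 -12.7406  17.853 ]
gripper_width 0.1482
finger_force 30.0848
joint_positions [-0.4465  0.5098  0.2535  1.8563 -0.1655  0.8129 -1.509 ]
[0.00463489 0.06863875]
```

Emit:
{"fn": "move_arm", "kwargs": {"plan": [[-0.005,0.002,-0.0005,0,0,0,0],[-0.006,0.002,-0.001,0,0,0,0],[-0.006,0.002,-0.001,0,0,0,0.05],[-0.006,0.002,-0.001,0,0,0,0.05],[-0.006,0.002,-0.001,0,0,0,0.05],[-0.006,0.002,-0.03,0,0,0,0.05],[-0.006,0.002,-0.08,0,0,0,0.05],[-0.006,0.002,-0.12,0,0,0,0.05],[-0.006,0.002,-0.12,0,0,0,0.05]]}}

```text
time: 12.22
tool_pos: [0.5656, 0.1183, 0.2217]
eef_rot: [-3.14, -0.009, 0.175]
force: [-0.2, -0.3, 0.4]
gripper_width: 0.545
finger_force: 0.0
```

```bash
python3 - <<'E'
from h import *
st(); rel([.6157,-.3366,.15],10.9); save('wrist','w3'); 
C=load('top0'); print(ray(C,(380,153),.11),ray(C,(377,175),0))
E
```

```text
time 12.225
tool_pos [0.5656 0.1183 0.2217]
eef_rot [-3.1401 -0.0088  0.1748]
force [-0.2272 -0.3416  0.4048]
gripper_width 0.5446
finger_force 0.0
joint_positions [-0.4813  0.3458  0.286   1.7708 -0.113   1.0319 -1.55  ]
shift [-0.0304  0.4568  0.0707] turn [-0.1 -0.5 -0.9]
[ 0.74987048 -0.2358349   0.11      ] [ 0.72699353 -0.2549976   0.        ]
```

View pics/w3.png

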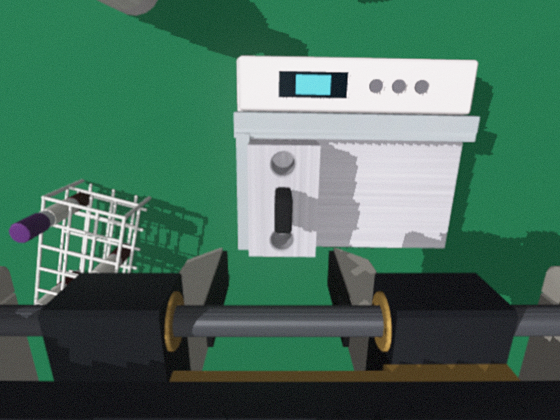

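Block 1 sits in the corner, flush at front, foot under the lip (wells at (283,162),(283,240)). Next block A.

Emit:
{"fn": "move_arm", "kwargs": {"plan": [[-0.03,0.457,0.03,0,-0.5,-1,0.05],[-0.03,0.457,0.03,0,-0.5,-1,0.05],[-0.03,0.457,0.03,0,-0.5,-1,0.05],[-0.03,0.457,0.03,0,-0.5,-1,0.05],[-0.03,0.457,0.03,0,-0.5,-1,0.05],[-0.03,0.457,0.03,0,-0.5,-1,0.05],[-0.03,0.457,0.03,0,-0.5,-1,0.05],[-0.03,0.457,0.03,0,-0.5,-1,0.05],[-0.03,0.457,0.03,0,-0.5,-1,0.05]]}}

```text
time: 13.4
tool_pos: [0.6107, -0.3396, 0.1853]
eef_rot: [-3.141, 0.011, 0.189]
force: [0.7, 0.4, 0.2]
gripper_width: 0.545
finger_force: 0.0
```

```bash
python3 - <<'E'
from h import *
st(); rel([.6157,-.3366,.0505],10.9); p,c=save('wrist','w4'); cv2.imwrite('pics/w4.png',p[:290])
print(proj(c,[.6157,-.3366,.08]))
E
```

```text
time 13.4
tool_pos [ 0.6107 -0.3396  0.1853]
eef_rot [-3.1405  0.0112  0.1886]
force [0.6942 0.4369 0.1509]
gripper_width 0.5447
finger_force 0.0
joint_positions [ 0.2112  0.6212  0.3874  1.4636 -0.2401  1.1137 -0.741 ]
shift [ 0.0069 -0.0018  0.1348] turn [-0.1  0.6 -0.1]
[[275.94463509 195.38346278]]
```

View pics/w4.png

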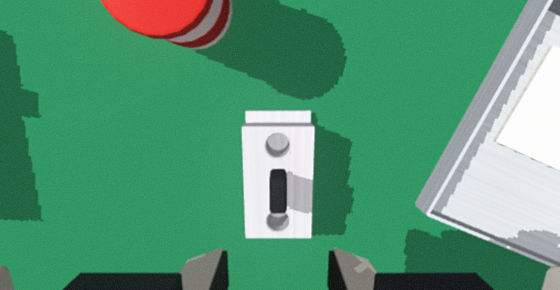

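Emit:
{"fn": "move_arm", "kwargs": {"plan": [[0.003,-0.001,0.04,0,0,0,0.05],[0.003,-0.001,0.08,0,0,0,0.05],[0.003,-0.001,0.115,0,0,0,0.05],[0.003,-0.001,0.134,0,0,0,0.05],[0.003,-0.001,0.134,0,0,0,0.05],[0.003,-0.001,0.134,0,0,0,0.05],[0.003,-0.001,0.134,0,0,0,0],[0.003,-0.001,0.134,0,0,0,0],[0.003,-0.001,0.134,0,0,0,0],[0.003,-0.001,0.134,0,0,0,0],[0.003,-0.001,0.134,0,0,0,0]]}}

```text
time: 14.82
tool_pos: [0.6138, -0.3377, 0.0534]
eef_rot: [3.14, 0.008, 0.191]
force: [0.3, -1.1, 0.1]
gripper_width: 0.153
finger_force: 30.0
```

```bash
python3 - <<'E'
from h import *
st(); rel([*c2w(-.028,.003),.17],CY)
E
```

```text
time 14.825
tool_pos [ 0.6138 -0.3377  0.0534]
eef_rot [3.1404 0.0084 0.1912]
force [ 0.2913 -1.0895  0.0967]
gripper_width 0.1532
finger_force 29.9904
joint_positions [ 0.2353  0.767   0.3413  1.5369 -0.2943  0.8948 -0.7051]
shift [-0.0011 -0.3882 -0.117 ] turn [0.1 0.5 1. ]
```

Emit:
{"fn": "move_arm", "kwargs": {"plan": [[0,0,-0.06,0,0,0,0],[0,0,-0.11,0,0,0,0],[0,-0.06,-0.12,0,0,1,0],[0,-0.12,-0.12,0,0,1,0],[-0.001,-0.18,-0.12,0,0,1,0],[-0.001,-0.24,-0.12,0,0,1,0],[-0.001,-0.3,-0.12,0,0,1,0],[-0.001,-0.36,-0.12,0,0,1,0],[-0.001,-0.388,-0.12,0,0,1,0],[-0.001,-0.388,-0.12,0,0,1,0],[-0.001,-0.388,-0.09,0,0,1,0],[-0.001,-0.388,-0.06,0,0,1,0]]}}

```text
time: 16.32
tool_pos: [0.539, 0.043, 0.1123]
eef_rot: [3.141, 0.009, 0.173]
force: [0.2, 0.6, -5.6]
gripper_width: 0.152
finger_force: 30.0
```

Emit:
{"fn": "move_arm", "kwargs": {"plan": [[0,0,0.006,0,0,0,0],[0,0,0.008,0,0,0,0],[0,0,0.008,0,0,0,0]]}}

```text
time: 16.7
tool_pos: [0.5401, 0.0437, 0.1061]
eef_rot: [3.141, 0.007, 0.174]
force: [0.3, -0.3, -4.9]
gripper_width: 0.152
finger_force: 30.0
```

```bash
python3 - <<'E'
from h import *
st(); s=env.observe(); print(w2c(s['tool_pos']))
E
```

```text
time 16.7
tool_pos [0.5401 0.0437 0.1061]
eef_rot [3.1414 0.0072 0.1737]
force [ 0.33   -0.2959 -4.8801]
gripper_width 0.1519
finger_force 29.997
joint_positions [-0.3815  0.4501  0.3115  1.9365 -0.1878  0.7902 -1.3625]
[-0.02776269  0.00309458]
```

Emit:
{"fn": "move_arm", "kwargs": {"plan": [[0,0,0.004,0,0,0,0],[0,0,0.007,0,0,0,0],[0,0,0.0085,0,0,0,0],[0.006,0,0.0085,0,0,0,0],[0.012,0,0.0085,0,0,0,0],[0.018,0,0.0085,0,0,0,0],[0.022,0,0.0085,0,0,0,0],[0.022,0,0.0085,0,0,0,0]]}}

```text
time: 17.7
tool_pos: [0.5604, 0.0474, 0.0983]
eef_rot: [-3.141, 0.01, 0.174]
force: [-7.3, -1.6, 11.4]
gripper_width: 0.151
finger_force: 30.0
```

```bash
python3 - <<'E'
from h import *
st(); s=env.observe(); print(w2c(s['tool_pos']))
E
```

```text
time 17.7
tool_pos [0.5604 0.0474 0.0983]
eef_rot [-3.1411  0.0097  0.1738]
force [-7.2898 -1.6329 11.3714]
gripper_width 0.1515
finger_force 30.0013
joint_positions [-0.3722  0.4941  0.3048  1.8875 -0.1996  0.7993 -1.3574]
[-0.00712623  0.00316072]
```

Emit:
{"fn": "move_arm", "kwargs": {"plan": [[0.004,0,0,0,0,0,0],[0.008,0,0,0,0,0,0],[0.012,0,0,0,0,0,0],[0.012,0,0,0,0,0,0]]}}

```text
time: 18.2
tool_pos: [0.5689, 0.0489, 0.0981]
eef_rot: [-3.14, 0.016, 0.173]
force: [-16.7, -2.3, 21.6]
gripper_width: 0.151
finger_force: 30.0
```

Emit:
{"fn": "move_arm", "kwargs": {"plan": [[0.002,0,0,0,0,0,0],[0.003,0,0,0,0,0,0],[0.003,0,0,0,0,0,0]]}}

```text
time: 18.58
tool_pos: [0.5692, 0.0491, 0.098]
eef_rot: [-3.139, 0.021, 0.173]
force: [-23.8, -3.7, 27.5]
gripper_width: 0.151
finger_force: 30.0
```

```bash
python3 - <<'E'
from h import *
st(); s=env.observe(); print(w2c(s['tool_pos']))
E
```

```text
time 18.575
tool_pos [0.5692 0.0491 0.098 ]
eef_rot [-3.1395  0.0212  0.1732]
force [-23.7665  -3.6717  27.4958]
gripper_width 0.1508
finger_force 30.012
joint_positions [-0.3682  0.5142  0.3036  1.8547 -0.2024  0.8244 -1.3579]
[0.00181781 0.00328977]
```

Emit:
{"fn": "move_arm", "kwargs": {"plan": [[-0.004,0,-0.001,0,0,0,0],[-0.004,-0.004,-0.001,0,0,0,0],[-0.004,-0.008,-0.001,0,0,0,0],[-0.004,-0.012,-0.001,0,0,0,0],[-0.004,-0.015,-0.001,0,0,0,0],[-0.004,-0.015,-0.001,0,0,0,0]]}}

```text
time: 19.32
tool_pos: [0.5686, 0.0545, 0.0983]
eef_rot: [3.132, 0.012, 0.167]
force: [-5.8, -19.4, 8.0]
gripper_width: 0.151
finger_force: 30.0
```

```bash
python3 - <<'E'
from h import *
st(); s=env.observe(); print(w2c(s['tool_pos']))
E
```

```text
time 19.325
tool_pos [0.5686 0.0545 0.0983]
eef_rot [3.1324 0.0118 0.1666]
force [ -5.7961 -19.353    7.9509]
gripper_width 0.1512
finger_force 30.0297
joint_positions [-0.3908  0.5087  0.3105  1.8643 -0.1933  0.8101 -1.3859]
[0.00216014 0.00871127]
```

Emit:
{"fn": "move_arm", "kwargs": {"plan": [[0,-0.003,-0.0005,0,0,0,0],[0,-0.005,-0.0005,0,0,0,0],[0,-0.005,-0.0005,0,0,0,0]]}}

```text
time: 19.7
tool_pos: [0.5686, 0.0546, 0.0986]
eef_rot: [3.127, 0.011, 0.164]
force: [-2.5, -27.9, 5.2]
gripper_width: 0.15
finger_force: 30.0
```

```bash
python3 - <<'E'
from h import *
st(); s=env.observe(); print(w2c(s['tool_pos']))
E
```

```text
time 19.7
tool_pos [0.5686 0.0546 0.0986]
eef_rot [3.1273 0.0113 0.1638]
force [ -2.4802 -27.9416   5.188 ]
gripper_width 0.15
finger_force 30.0164
joint_positions [-0.3971  0.5083  0.3141  1.865  -0.1887  0.8091 -1.3949]
[0.00214635 0.00889863]
```

Emit:
{"fn": "move_arm", "kwargs": {"plan": [[0,0.005,-0.0005,0,0,0,0],[0.003,0.009,-0.0005,0,0,0,0],[0.006,0.009,-0.0005,0,0,0,0],[0.006,0.009,-0.0005,0,0,0,0],[0.0,0.011,-0.001,0,0,0,0],[0.0,0.011,-0.001,0,0,0,0],[0.0,0.011,-0.001,0,0,0,0.05],[0.0,0.011,-0.001,0,0,0,0.05],[0.0,0.011,-0.001,0,0,0,0.05],[0,0.011,-0.04,0,0,0,0.05],[0,0.011,-0.08,0,0,0,0.05],[0,0.011,-0.12,0,0,0,0.05]]}}

```text
time: 21.2
tool_pos: [0.5715, 0.0595, 0.2194]
eef_rot: [-3.141, 0.008, 0.175]
force: [0.1, -0.6, 1.1]
gripper_width: 0.545
finger_force: 0.0
```

```bash
python3 - <<'E'
from h import *
st(); rel([.3715,-.332,.2],2); rel([.43,-.332,.2],2)
E
```

```text
time 21.2
tool_pos [0.5715 0.0595 0.2194]
eef_rot [-3.1414  0.0079  0.1753]
force [ 0.1461 -0.5849  1.121 ]
gripper_width 0.5445
finger_force 0.0
joint_positions [-0.4241  0.3577  0.3437  1.7677 -0.1362  1.0475 -1.4268]
shift [-0.265   0.3506  0.0215] turn [0.  0.5 8. ]
shift [-0.2074  0.3608  0.021 ] turn [0.  0.5 8. ]
```

Emit:
{"fn": "move_arm", "kwargs": {"plan": [[-0.265,0.351,0.02,0,0.5,9,0.05],[-0.265,0.351,0.02,0,0.5,9,0.05],[-0.265,0.351,0.02,0,0.5,9,0.05],[-0.265,0.351,0.02,0,0.5,9,0.05],[-0.265,0.351,0.02,0,0.5,9,0.05],[-0.265,0.351,0.02,0,0.5,9,0.05],[-0.265,0.351,0.02,0,0.5,9,0.05],[-0.265,0.351,0.02,0,0.5,9,0.05],[-0.265,0.351,0.02,0,0.5,9,0.05],[-0.265,0.351,0.02,0,0.5,9,0.05]]}}

```text
time: 22.45
tool_pos: [0.3723, -0.3312, 0.2002]
eef_rot: [3.142, -0.001, 0.02]
force: [0.3, -0.3, -0.4]
gripper_width: 0.544
finger_force: 0.0
```

```bash
python3 - <<'E'
from h import *
st(); p,c=save('wrist','w5'); t=imaging.get_image('top')['pixels']
cv2.imwrite('pics/w5.png',np.hstack([p[:290],cv2.resize(t[150:350,200:440],(348,290))])[:, :800] if 0 else np.hstack([p[100:290,150:400],cv2.resize(t[160:345,200:440],None,fx=1.0,fy=190/185)]))
# dark handle blob
g=cv2.cvtColor(p,cv2.COLOR_BGR2GRAY); m=(g[110:245,200:360]<30).astype(np.uint8); n,l,s,ce=cv2.connectedComponentsWithStats(m); 
for i in range(1,n):
  if s[i,4]>150: print(s[i],ray(c,ce[i]+[200,110],.08))
E
```

```text
time 22.45
tool_pos [ 0.3723 -0.3312  0.2002]
eef_rot [ 3.1416e+00 -6.0000e-04  2.0400e-02]
force [ 0.2722 -0.3232 -0.4237]
gripper_width 0.5439
finger_force 0.0
joint_positions [ 0.1527  0.2611  0.6066  1.9808 -0.1821  0.9522 -0.7008]
```

View pics/w5.png

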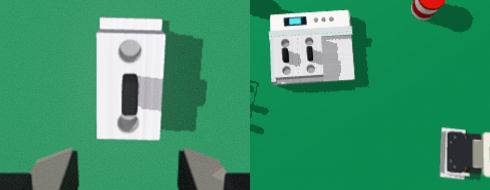

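Block C lies square under the gripper, wells at (280,148) and (277,222); the other two stay home on the plate.

```bash
python3 - <<'E'
from h import *
c=load('w5'); P=ray(c,(280,148),.046);Q=ray(c,(277,223),.046); d=P-Q; print((P+Q)/2,np.linalg.norm(d),np.degrees(np.arctan2(d[1],d[0])))
m=(P+Q)/2; m[2]=.051; rel(m,np.degrees(np.arctan2(d[1],d[0])))
E
```

```text
[ 0.37261237 -0.33143251  0.046     ] 0.07096550469156766 -0.9911752767241996
shift [0.0004 0.     0.1493] turn [ 0.  -0.   2.2]
```

Emit:
{"fn": "move_arm", "kwargs": {"plan": [[0,0,0.04,0,0,1.5,0.05],[0,0,0.08,0,0,1.5,0.05],[0,0,0.12,0,0,1.5,0.05],[0,0,0.149,0,0,1.5,0.05],[0,0,0.149,0,0,1.5,0.05],[0,0,0.149,0,0,1.5,0.05],[0,0,0.149,0,0,1.5,0],[0,0,0.149,0,0,1.5,0],[0,0,0.149,0,0,1.5,0],[0,0,0.149,0,0,1.5,0],[0,0,0.149,0,0,1.5,0]]}}

```text
time: 23.92
tool_pos: [0.371, -0.3329, 0.0514]
eef_rot: [3.141, -0.0, -0.009]
force: [-0.3, 1.1, 2.6]
gripper_width: 0.148
finger_force: 30.0
```

```bash
python3 - <<'E'
from h import *
st(); rel([*c2w(-.028,-.057),.17],CY)
E
```

```text
time 23.925
tool_pos [ 0.371  -0.3329  0.0514]
eef_rot [ 3.1411e+00 -3.0000e-04 -9.1000e-03]
force [-0.2855  1.0786  2.6488]
gripper_width 0.1483
finger_force 29.9985
joint_positions [ 0.2735  0.5083  0.4928  2.0766 -0.3923  0.6457 -0.5487]
shift [ 0.1765 -0.319  -0.1187] turn [  0.   -0.  -10.5]
```

Emit:
{"fn": "move_arm", "kwargs": {"plan": [[0,0,-0.06,0,0,0,0],[0,0,-0.11,0,0,0,0],[0.03,-0.053,-0.12,0,0,-2,0],[0.06,-0.106,-0.12,0,0,-4,0],[0.09,-0.16,-0.12,0,0,-6,0],[0.12,-0.213,-0.12,0,0,-8,0],[0.15,-0.266,-0.12,0,0,-9.5,0],[0.1765,-0.319,-0.12,0,0,-10.5,0],[0.1765,-0.319,-0.12,0,0,-10.5,0],[0.1765,-0.319,-0.12,0,0,-10.5,0],[0.1765,-0.319,-0.09,0,0,-10.5,0],[0.1765,-0.319,-0.055,0,0,-10.5,0]]}}

```text
time: 25.42
tool_pos: [0.5499, -0.0176, 0.1056]
eef_rot: [3.14, -0.001, 0.171]
force: [0.2, -0.2, -7.4]
gripper_width: 0.147
finger_force: 30.0
```

Emit:
{"fn": "move_arm", "kwargs": {"plan": [[0,0,0,0,0,0,0],[0,0,0.003,0,0,0,0],[0,0,0.003,0,0,0,0]]}}

```text
time: 25.8
tool_pos: [0.5512, -0.0161, 0.1043]
eef_rot: [3.141, -0.002, 0.173]
force: [0.8, 0.1, -7.1]
gripper_width: 0.146
finger_force: 30.0
```

```bash
python3 - <<'E'
from h import *
st(); s=env.observe(); print(w2c(s['tool_pos']))
E
```

```text
time 25.8
tool_pos [ 0.5512 -0.0161  0.1043]
eef_rot [ 3.1405e+00 -2.1000e-03  1.7350e-01]
force [ 0.7565  0.1285 -7.1004]
gripper_width 0.1462
finger_force 29.996
joint_positions [-0.3352  0.4727  0.3955  1.9247 -0.2487  0.7893 -1.2   ]
[-0.02721902 -0.05774742]
```

Emit:
{"fn": "move_arm", "kwargs": {"plan": [[0,0,0.004,0,0,0,0],[0,0,0.007,0,0,0,0],[0,0,0.009,0,0,0,0],[0.006,0,0.009,0,0,0,0],[0.012,0,0.009,0,0,0,0],[0.018,0,0.009,0,0,0,0],[0.022,0,0.009,0,0,0,0],[0.022,0,0.009,0,0,0,0]]}}

```text
time: 26.8
tool_pos: [0.5705, -0.0131, 0.0965]
eef_rot: [-3.142, 0.003, 0.173]
force: [-12.9, -1.2, 20.1]
gripper_width: 0.152
finger_force: 30.0
```

Emit:
{"fn": "move_arm", "kwargs": {"plan": [[0.004,0,0,0,0,0,0],[0.007,0,0,0,0,0,0],[0.007,0,0,0,0,0,0]]}}

```text
time: 27.18
tool_pos: [0.5774, -0.012, 0.0966]
eef_rot: [3.142, 0.003, 0.173]
force: [-12.6, -2.7, 19.0]
gripper_width: 0.153
finger_force: 30.0
```

```bash
python3 - <<'E'
from h import *
st(); s=env.observe(); print(w2c(s['tool_pos']))
E
```

```text
time 27.175
tool_pos [ 0.5774 -0.012   0.0966]
eef_rot [3.1415e+00 2.7000e-03 1.7300e-01]
force [-12.6304  -2.6707  19.0487]
gripper_width 0.1527
finger_force 30.0022
joint_positions [-0.325   0.5261  0.3861  1.8592 -0.2636  0.809  -1.2002]
[-0.00077201 -0.05825918]
```

Emit:
{"fn": "move_arm", "kwargs": {"plan": [[0.004,0,-0.0005,0,0,0,0],[0.006,0,-0.0005,0,0,0,0],[0.006,0,-0.0005,0,0,0,0]]}}

```text
time: 27.55
tool_pos: [0.5797, -0.0115, 0.0964]
eef_rot: [-3.14, 0.01, 0.172]
force: [-20.8, -2.8, 25.7]
gripper_width: 0.147
finger_force: 30.0
```

Emit:
{"fn": "move_arm", "kwargs": {"plan": [[0.002,0,-0.0005,0,0,0,0],[0.004,0,-0.0005,0,0,0,0],[0.004,0,-0.0005,0,0,0,0]]}}

```text
time: 27.92
tool_pos: [0.5806, -0.011, 0.0961]
eef_rot: [-3.139, 0.015, 0.172]
force: [-27.0, -3.1, 27.3]
gripper_width: 0.148
finger_force: 30.0
```

```bash
python3 - <<'E'
from h import *
st(); s=env.observe(); print(w2c(s['tool_pos']))
E
```

```text
time 27.925
tool_pos [ 0.5806 -0.011   0.0961]
eef_rot [-3.1393  0.0153  0.1718]
force [-26.9617  -3.0928  27.251 ]
gripper_width 0.1477
finger_force 30.0103
joint_positions [-0.3234  0.5389  0.3856  1.8394 -0.2641  0.8296 -1.2036]
[ 0.00261904 -0.05785245]
```

Emit:
{"fn": "move_arm", "kwargs": {"plan": [[-0.005,0,-0.001,0,0,0,0],[-0.005,-0.004,-0.001,0,0,0,0],[-0.005,-0.008,-0.001,0,0,0,0],[-0.005,-0.012,-0.001,0,0,0,0],[-0.005,-0.015,-0.001,0,0,0,0],[-0.005,-0.015,-0.001,0,0,0,0]]}}

```text
time: 28.68
tool_pos: [0.5798, -0.0046, 0.0964]
eef_rot: [3.132, 0.004, 0.167]
force: [-5.2, -16.4, 2.0]
gripper_width: 0.149
finger_force: 30.0
```

Emit:
{"fn": "move_arm", "kwargs": {"plan": [[0,-0.003,-0.0005,0,0,0,0],[0,-0.004,-0.0005,0,0,0,0],[0,-0.004,-0.0005,0,0,0,0]]}}

```text
time: 29.05
tool_pos: [0.5798, -0.0045, 0.0967]
eef_rot: [3.128, 0.003, 0.165]
force: [-2.4, -24.1, -3.2]
gripper_width: 0.154
finger_force: 30.0
```

```bash
python3 - <<'E'
from h import *
st(); s=env.observe(); print(w2c(s['tool_pos']))
E
```

```text
time 29.05
tool_pos [ 0.5798 -0.0045  0.0967]
eef_rot [3.1276e+00 2.7000e-03 1.6480e-01]
force [ -2.4302 -24.1367  -3.1782]
gripper_width 0.1537
finger_force 30.0099
joint_positions [-0.3528  0.5296  0.3949  1.8557 -0.2524  0.8071 -1.2368]
[ 0.00290277 -0.05123662]
```

Emit:
{"fn": "move_arm", "kwargs": {"plan": [[0,0.005,0.001,0,0,0,0],[0.003,0.009,0.001,0,0,0,0],[0.006,0.009,0.001,0,0,0,0],[0.006,0.009,0.001,0,0,0,0],[0.0,0.011,0,0,0,0,0],[0.0,0.011,0,0,0,0,0],[0.0,0.011,0,0,0,0,0.05],[0.0,0.011,0,0,0,0,0.05],[0.0,0.011,0,0,0,0,0.05],[0,0.011,-0.05,0,0,0,0.05],[0,0.011,-0.1,0,0,0,0.05],[0,0.011,-0.16,0,0,0,0.05]]}}

```text
time: 30.55
tool_pos: [0.582, -0.0011, 0.2577]
eef_rot: [3.141, 0.001, 0.175]
force: [1.0, 0.0, 0.1]
gripper_width: 0.546
finger_force: 0.0
```

```bash
python3 - <<'E'
from h import *
st(); rel([.585,.055,.27],CY)
E
```

```text
time 30.55
tool_pos [ 0.582  -0.0011  0.2577]
eef_rot [3.141e+00 9.000e-04 1.750e-01]
force [0.9953 0.0126 0.149 ]
gripper_width 0.5465
finger_force 0.0
joint_positions [-0.4019  0.3384  0.4508  1.7167 -0.1602  1.1238 -1.2995]
shift [ 0.0127 -0.0547 -0.0123] turn [0. 0. 0.]
```

Emit:
{"fn": "move_arm", "kwargs": {"plan": [[0.013,-0.055,-0.012,0,0,0,0.034],[0.013,-0.055,-0.012,0,0,0,0.034],[0.013,-0.055,-0.012,0,0,0,0.034],[0.013,-0.055,-0.012,0,0,0,0.034]]}}

```text
time: 31.05
tool_pos: [0.5853, 0.0534, 0.268]
eef_rot: [3.14, 0.001, 0.173]
force: [0.5, -0.7, 0.5]
gripper_width: 0.374
finger_force: 0.0
```

```bash
python3 - <<'E'
from h import *
st(); p,c=save('wrist','w6'); cv2.imwrite('pics/w6z.png',cv2.resize(p[20:290,130:510],None,fx=2.1,fy=2.1,interpolation=cv2.INTER_CUBIC))
E
```

```text
time 31.05
tool_pos [0.5853 0.0534 0.268 ]
eef_rot [3.1402e+00 1.1000e-03 1.7260e-01]
force [ 0.5155 -0.6585  0.4768]
gripper_width 0.3737
finger_force 0.0
joint_positions [-0.4778  0.3381  0.4318  1.6898 -0.1511  1.148  -1.4033]
```

View pics/w6z.png

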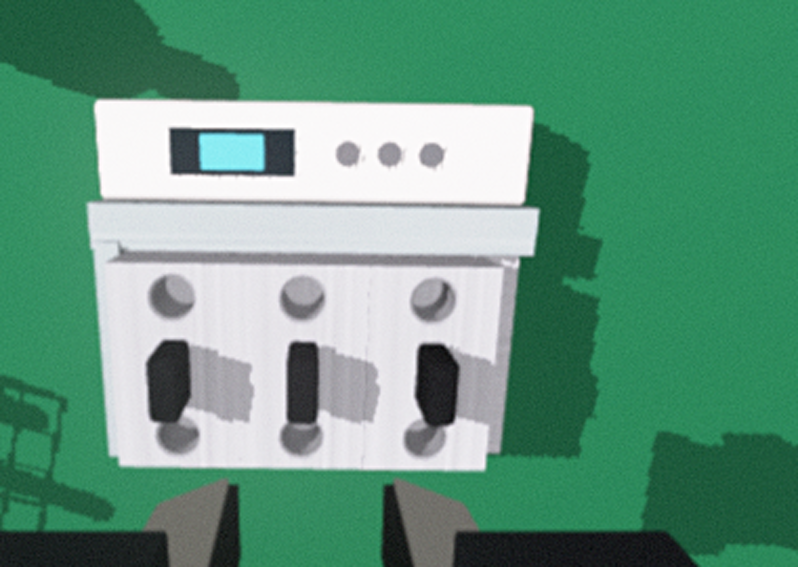

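All three blocks stand in one tight row under the lip; wells rims at zoom (171,297),(302,298),(433,299),(178,435),(301,437),(424,439).

```bash
python3 - <<'E'
from h import *
from scipy.optimize import least_squares
C=load('w6')
uv=[(171,297),(302,298),(433,299),(178,435),(301,437),(424,439)]
W=np.array([ray(C,(130+u/2.1,20+v/2.1),.091)[:2] for u,v in uv]); print(W.round(4))
M=np.array([(x,y) for x in (.034,-.034) for y in (.07,.01,-.05)])
def f(q):
    c,s=np.cos(q[2]),np.sin(q[2]); return (M@np.array([[c,s],[-s,c]])+q[:2]-W).ravel()
q=least_squares(f,[.57,.045,.17]); print(q.x,np.degrees(q.x[2]),q.fun.reshape(-1,2).round(4))
rel([.425,.297,.27],CY)
E
```

```text
[[ 0.5933  0.1196]
 [ 0.6031  0.0605]
 [ 0.6129  0.0014]
 [ 0.5264  0.1085]
 [ 0.5357  0.0495]
 [ 0.5449 -0.0096]]
[0.57097842 0.04511362 0.16078152] 9.21210267473319 [[ 0.0001  0.    ]
 [-0.0001 -0.0001]
 [-0.0004 -0.0002]
 [-0.0002  0.0003]
 [ 0.0002  0.    ]
 [ 0.0005 -0.    ]]
shift [-0.1162 -0.2675 -0.0023] turn [ 0.1  0.1 -0.1]
```

Emit:
{"fn": "move_arm", "kwargs": {"plan": [[-0.116,-0.267,-0.002,0,0,0,0.034],[-0.116,-0.267,-0.002,0,0,0,0.034],[-0.116,-0.267,-0.002,0,0,0,0.034],[-0.116,-0.267,-0.002,0,0,0,0.034],[-0.116,-0.267,-0.002,0,0,0,0.034],[-0.116,-0.267,-0.002,0,0,0,0.034],[-0.116,-0.267,-0.002,0,0,0,0.034],[-0.116,-0.267,-0.002,0,0,0,0.034]]}}

```text
time: 32.1
tool_pos: [0.4263, 0.2957, 0.2702]
eef_rot: [3.14, -0.0, 0.171]
force: [0.1, 0.8, -0.2]
gripper_width: 0.369
finger_force: 0.0
```

```bash
cat >> h.py <<'E'
def caps(fn,z=.119):
    p,C=save('wrist',fn); hsv=cv2.cvtColor(p,cv2.COLOR_BGR2HSV); m=cv2.inRange(hsv,(125,60,40),(165,255,255)); n,l,s,ce=cv2.connectedComponentsWithStats(m)
    for i in range(1,n):
        if s[i,4]>60: print(s[i],ray(C,ce[i],z).round(4),ray(C,ce[i],z-.014).round(4))
E
python3 - <<'E'
from h import *
st(); caps('w7'); p=cv2.imread('pics/w7.png'); cv2.imwrite('pics/w7z.png',cv2.resize(p[0:290,100:480],None,fx=2,fy=2,interpolation=cv2.INTER_CUBIC))
E
```

```text
time 32.1
tool_pos [0.4263 0.2957 0.2702]
eef_rot [ 3.1401 -0.      0.1707]
force [ 0.0841  0.8494 -0.2102]
gripper_width 0.3692
finger_force 0.0
joint_positions [-0.9047  0.1934  0.2811  1.8467 -0.0581  1.1102 -2.0027]
[256  82  20  21 328] [0.5063 0.3199 0.119 ] [0.5062 0.3204 0.105 ]
[296 151  20  23 343] [0.4537 0.2761 0.119 ] [0.4512 0.2745 0.105 ]
[230 187  19  24 352] [0.4104 0.3289 0.119 ] [0.4059 0.3298 0.105 ]
[282 200  18  24 354] [0.4059 0.2809 0.119 ] [0.4012 0.2795 0.105 ]
```

View pics/w7z.png

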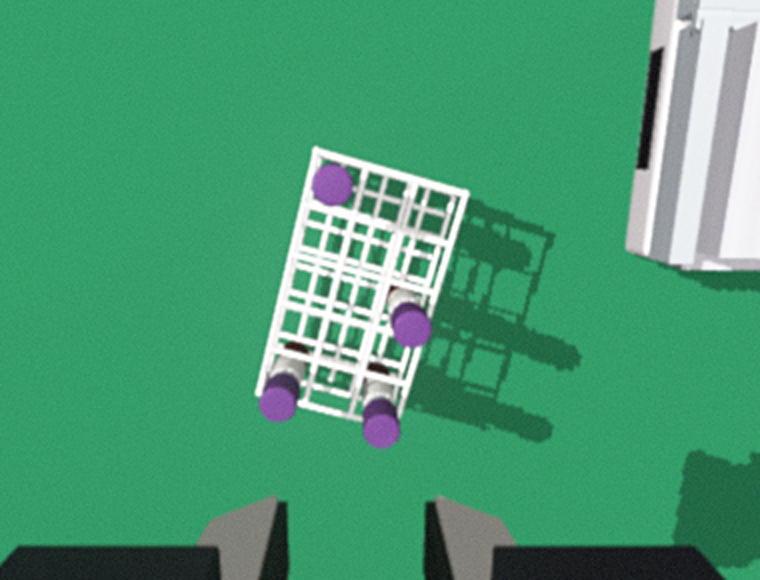

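Cap tops at zoom (332,184), (412,326), (279,404), (381,430).

```bash
python3 - <<'E'
from h import *
C=load('w7')
T=[ray(C,(100+u/2,v/2),.119) for u,v in [(332,184),(412,326),(279,404),(381,430)]]
print(np.array(T).round(4)); 
for i in range(4):
  for j in range(i): print(i+1,j+1,np.linalg.norm(T[i]-T[j]).round(4))
rel([T[0][0],T[0][1],.18],CY)
rel([T[2][0],T[2][1],.18],CY)
E
```

```text
[[0.5064 0.3198 0.119 ]
 [0.4532 0.2751 0.119 ]
 [0.4072 0.3283 0.119 ]
 [0.4026 0.2798 0.119 ]]
2 1 0.0695
3 1 0.0996
3 2 0.0703
4 1 0.1112
4 2 0.0507
4 3 0.0487
shift [ 0.0831 -0.01    0.0902] turn [ 0.1  0.  -0.2]
shift [-0.0132 -0.0353  0.0902] turn [ 0.1  0.  -0.2]
```

Emit:
{"fn": "move_arm", "kwargs": {"plan": [[0.05,-0.006,0,0,0,0,0.034],[0.083,-0.01,0.03,0,0,0,0.034],[0.083,-0.01,0.08,0,0,0,0.034],[0.083,-0.01,0.13,0,0,0,0.034],[0.083,-0.01,0.165,0,0,0,0.034],[0.083,-0.01,0.182,0,0,0,0.034],[0.083,-0.01,0.182,0,0,0,0.034],[0.083,-0.01,0.182,0,0,0,0.0],[0.083,-0.01,0.182,0,0,0,0.0],[0.083,-0.01,0.182,0,0,0,0.0],[0.083,-0.01,0.182,0,0,0,0.0]]}}

```text
time: 33.52
tool_pos: [0.5061, 0.3224, 0.0897]
eef_rot: [-3.141, -0.002, 0.174]
force: [-0.5, -0.3, 6.7]
gripper_width: 0.188
finger_force: 30.0
```

```bash
sed -i 's/^CO=.*/CO=np.array([.571,.0451]); CY=9.2/' h.py; python3 - <<'E'
from h import *
st(); rel([*c2w(.034,-.05),.27],CY)
E
```

```text
time 33.525
tool_pos [0.5061 0.3224 0.0897]
eef_rot [-3.1411e+00 -2.4000e-03  1.7430e-01]
force [-0.473  -0.2534  6.6845]
gripper_width 0.1883
finger_force 30.0009
joint_positions [-0.8061  0.5512  0.2544  1.8058 -0.1832  0.8051 -1.8572]
shift [ 0.0495  0.3347 -0.1803] turn [-0.  -0.1  0.8]
```

Emit:
{"fn": "move_arm", "kwargs": {"plan": [[0,0,-0.05,0,0,0,0],[0,0,-0.1,0,0,0,0],[0,0,-0.15,0,0,0,0],[0,0,-0.18,0,0,0,0],[0.01,0.055,-0.18,0,0,0.8,0],[0.02,0.11,-0.18,0,0,0.8,0],[0.028,0.17,-0.18,0,0,0.8,0],[0.036,0.23,-0.18,0,0,0.8,0],[0.043,0.285,-0.18,0,0,0.8,0],[0.0495,0.335,-0.18,0,0,0.8,0],[0.0495,0.335,-0.18,0,0,0.8,0],[0.0495,0.335,-0.18,0,0,0.8,0]]}}

```text
time: 35.02
tool_pos: [0.6116, 0.001, 0.2683]
eef_rot: [-3.141, 0.001, 0.16]
force: [0.3, 0.8, 0.2]
gripper_width: 0.187
finger_force: 30.0
```

```bash
python3 - <<'E'
from h import *
st(); rel([*c2w(.034,-.05),.18],CY); p,c=save('wrist','w8'); cv2.imwrite('pics/w8z.png',p[:300])
E
```

```text
time 35.025
tool_pos [0.6116 0.001  0.2683]
eef_rot [-3.1415e+00  5.0000e-04  1.6010e-01]
force [0.2611 0.8463 0.1512]
gripper_width 0.1872
finger_force 30.0002
joint_positions [-0.3794  0.3844  0.4396  1.6296 -0.1745  1.1671 -1.3098]
shift [0.001  0.     0.0883] turn [-0.  0. -0.]
```

View pics/w8z.png

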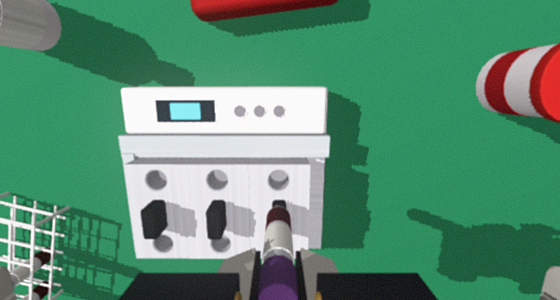

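The tube is held, foot seen near (279,205), above the right block's back well (278,180).

```bash
python3 - <<'E'
from h import *
c=load('w8'); print(proj(c,[[.6116,.001,.1876],[.6116,.001,.2]]))
p=cv2.imread('pics/w8z.png'); print(p[195:230:3,279]); print(p[212,262:296:2])
E
```

```text
[[278.44300276 213.87533407]
 [278.48053481 219.92989724]]
[[235 231 233]
 [240 237 237]
 [ 41  38  39]
 [ 52  50  50]
 [ 53  49  70]
 [ 40  40  57]
 [ 42  40  61]
 [ 38  33  54]
 [ 47  47  72]
 [156 153 155]
 [164 170 171]
 [158 165 168]]
[[233 229 231]
 [235 231 232]
 [241 237 238]
 [139 134 149]
 [ 36  35  63]
 [ 43  38  68]
 [ 44  43  68]
 [ 39  36  62]
 [ 41  35  58]
 [ 41  41  58]
 [ 32  32  49]
 [ 37  38  51]
 [ 29  27  42]
 [ 90  86  95]
 [182 177 176]
 [174 171 173]
 [171 166 166]]
```

Emit:
{"fn": "move_arm", "kwargs": {"plan": [[0.001,0,0.04,0,0,0,0],[0.001,0,0.07,0,0,0,0],[0.001,0,0.085,0,0,0,0],[0.001,0,0.095,0,0,0,0],[0.001,0,0.105,0,0,0,0],[0.001,0,0.11,0,0,0,0]]}}

```text
time: 35.83
tool_pos: [0.6132, 0.0007, 0.1586]
eef_rot: [3.141, -0.001, 0.16]
force: [0.1, 0.1, -0.2]
gripper_width: 0.19
finger_force: 30.0
```

Emit:
{"fn": "move_arm", "kwargs": {"plan": [[0,0,0.01,0,0,0,0],[0,0,0.018,0,0,0,0],[0,0,0.022,0,0,0,0],[0,0,0.022,0,0,0,0]]}}

```text
time: 36.33
tool_pos: [0.6127, 0.0005, 0.1361]
eef_rot: [3.141, 0.001, 0.16]
force: [-0.0, 0.0, -0.6]
gripper_width: 0.187
finger_force: 30.0
```

Emit:
{"fn": "move_arm", "kwargs": {"plan": [[0,0,0.001,0,0,0,0.034],[0,0,0.001,0,0,0,0.034],[0,0,0.001,0,0,0,0.034],[0,0,-0.04,0,0,0,0.034],[0,0,-0.09,0,0,0,0.034],[0,0,-0.134,0,0,0,0.034],[0,0,-0.134,0,0,0,0.034]]}}

```text
time: 37.2
tool_pos: [0.6156, 0.0004, 0.2753]
eef_rot: [3.14, -0.009, 0.16]
force: [-0.5, 0.1, -0.4]
gripper_width: 0.368
finger_force: 0.0
```

```bash
python3 - <<'E'
from h import *
st(); rel([.4532,.2755,.088],CY); caps('w9',.163); print(c2w(.034,-.05))
E
```

```text
time 37.2
tool_pos [6.156e-01 4.000e-04 2.753e-01]
eef_rot [ 3.1404 -0.0085  0.1602]
force [-0.5416  0.133  -0.4248]
gripper_width 0.3676
finger_force 0.0
joint_positions [-0.3818  0.3805  0.4448  1.6195 -0.1748  1.1724 -1.3089]
shift [-0.1181 -0.2977  0.1859] turn [ 0.1 -0.5 -0. ]
[266 187  21  28 467] [0.6164 0.0021 0.163 ] [0.6122 0.0015 0.149 ]
[0.61255669 0.00117915]
```

Emit:
{"fn": "move_arm", "kwargs": {"plan": [[-0.116,-0.298,0,0,0,0,0.034],[-0.116,-0.298,0,0,0,0,0.034],[-0.116,-0.298,0,0,0,0,0.034],[-0.116,-0.298,0,0,0,0,0.034],[-0.116,-0.298,0,0,0,0,0.034],[-0.116,-0.298,0,0,0,0,0.034],[-0.116,-0.298,0.06,0,0,0,0.034],[-0.116,-0.298,0.09,0,0,0,0.034],[-0.116,-0.298,0.09,0,0,0,0.034],[-0.116,-0.298,0.09,0,0,0,0.034]]}}

```text
time: 38.5
tool_pos: [0.4517, 0.2759, 0.181]
eef_rot: [3.141, -0.001, 0.159]
force: [0.2, 0.2, 0.1]
gripper_width: 0.371
finger_force: 0.0
```

```bash
python3 - <<'E'
from h import *
st(); rel([.4532,.2755,.088],CY); caps('w10')
E
```

```text
time 38.5
tool_pos [0.4517 0.2759 0.181 ]
eef_rot [ 3.1408e+00 -7.0000e-04  1.5930e-01]
force [0.2131 0.1503 0.0744]
gripper_width 0.3714
finger_force 0.0
joint_positions [-0.8401  0.3141  0.2876  1.9188 -0.1088  0.9233 -1.9116]
shift [0.0013 0.0006 0.093 ] turn [ 0.  -0.  -0.1]
[267 200  26  35 714] [0.4556 0.2759 0.119 ] [0.4506 0.275  0.105 ]
[181 245  30  29 525] [0.4163 0.3284 0.119 ] [0.4087 0.3308 0.105 ]
[251 260  24  37 723] [0.4091 0.2804 0.119 ] [0.4011 0.2797 0.105 ]
```

Emit:
{"fn": "move_arm", "kwargs": {"plan": [[0.001,0,0.04,0,0,0,0.034],[0.001,0,0.075,0,0,0,0.034],[0.001,0,0.092,0,0,0,0.034],[0.001,0,0.092,0,0,0,0.034],[0.001,0,0.092,0,0,0,0],[0.001,0,0.092,0,0,0,0],[0.001,0,0.092,0,0,0,0],[0.001,0,0.05,0,0,0,0],[0.001,0,0.0,0,0,0,0],[0.001,0,-0.05,0,0,0,0],[0.001,0,-0.09,0,0,0,0],[0.001,0,-0.09,0,0,0,0]]}}

```text
time: 40.05
tool_pos: [0.4539, 0.2777, 0.2744]
eef_rot: [-3.138, -0.007, 0.16]
force: [-1.2, 0.2, -0.5]
gripper_width: 0.191
finger_force: 30.0
```

```bash
python3 - <<'E'
from h import *
st(); rel([*c2w(.034,.01),.27],CY)
E
```

```text
time 40.05
tool_pos [0.4539 0.2777 0.2744]
eef_rot [-3.1383 -0.0067  0.1602]
force [-1.1523  0.2499 -0.4915]
gripper_width 0.1915
finger_force 29.9999
joint_positions [-0.8653  0.2102  0.3083  1.8186 -0.071   1.1158 -1.9432]
shift [0.1125 0.2384 0.0044] turn [-0.2 -0.4 -0. ]
```

Emit:
{"fn": "move_arm", "kwargs": {"plan": [[0.025,0.055,0,0,0,0,0],[0.05,0.11,0,0,0,0,0],[0.075,0.165,0,0,0,0,0],[0.1,0.21,0,0,0,0,0],[0.113,0.238,0,0,0,0,0],[0.113,0.238,0,0,0,0,0],[0.113,0.238,0.03,0,0,0,0],[0.113,0.238,0.06,0,0,0,0],[0.113,0.238,0.07,0,0,0,0],[0.113,0.238,0.07,0,0,0,0],[0.113,0.238,0.07,0,0,0,0]]}}

```text
time: 41.42
tool_pos: [0.6021, 0.0599, 0.2017]
eef_rot: [3.141, -0.002, 0.161]
force: [-0.5, -0.9, 0.4]
gripper_width: 0.189
finger_force: 30.0
```

```bash
python3 - <<'E'
from h import *
st(); rel([*c2w(.034,.01),.136],CY)
E
```

```text
time 41.425
tool_pos [0.6021 0.0599 0.2017]
eef_rot [ 3.141e+00 -1.900e-03  1.608e-01]
force [-0.5458 -0.9045  0.3646]
gripper_width 0.1891
finger_force 29.9998
joint_positions [-0.4673  0.4347  0.4241  1.7191 -0.2031  1.0294 -1.3833]
shift [ 0.0008 -0.0004  0.0657] turn [ 0.  -0.1  0. ]
```

Emit:
{"fn": "move_arm", "kwargs": {"plan": [[0.001,0,0.02,0,0,0,0],[0.001,0,0.03,0,0,0,0],[0.001,0,0.037,0,0,0,0],[0.001,0,0.044,0,0,0,0],[0.001,0,0.044,0,0,0,0]]}}

```text
time: 42.05
tool_pos: [0.6021, 0.0597, 0.1558]
eef_rot: [3.141, 0.001, 0.16]
force: [0.8, 1.2, -1.1]
gripper_width: 0.188
finger_force: 30.0
```

Emit:
{"fn": "move_arm", "kwargs": {"plan": [[0,0,0.01,0,0,0,0],[0,0,0.018,0,0,0,0],[0,0,0.021,0,0,0,0],[0,0,0.021,0,0,0,0]]}}

```text
time: 42.55
tool_pos: [0.6022, 0.0597, 0.1352]
eef_rot: [3.141, 0.001, 0.16]
force: [0.9, 0.3, -1.1]
gripper_width: 0.186
finger_force: 30.0
```

Emit:
{"fn": "move_arm", "kwargs": {"plan": [[0,0,0.001,0,0,0,0.034],[0,0,0.001,0,0,0,0.034],[0,0,0.001,0,0,0,0.034],[0,0,-0.04,0,0,0,0.034],[0,0,-0.09,0,0,0,0.034],[0,0,-0.134,0,0,0,0.034],[-0.03,-0.046,-0.134,0,0,0,0.034],[-0.065,-0.1,-0.134,0,0,0,0.032],[-0.1,-0.154,-0.134,0,0,0,0.032],[-0.133,-0.205,-0.134,0,0,0,0.032],[-0.162,-0.249,-0.134,0,0,0,0.032],[-0.162,-0.249,-0.1,0,0,0,0.032]]}}

```text
time: 44.05
tool_pos: [0.4008, 0.2854, 0.2374]
eef_rot: [-3.137, -0.004, 0.169]
force: [0.5, -0.2, -0.5]
gripper_width: 0.35
finger_force: 0.0
```

Emit:
{"fn": "move_arm", "kwargs": {"plan": [[0,0,0.03,0,0,0,0.032],[0,0,0.05,0,0,0,0.032],[0,0,0.05,0,0,0,0.032]]}}

```text
time: 44.42
tool_pos: [0.4017, 0.2787, 0.1841]
eef_rot: [3.139, 0.003, 0.16]
force: [0.4, 0.5, 0.2]
gripper_width: 0.347
finger_force: 0.0
```

```bash
python3 - <<'E'
from h import *
st(); rel([.4026,.2798,.089],CY); caps('w11')
E
```

```text
time 44.425
tool_pos [0.4017 0.2787 0.1841]
eef_rot [3.139e+00 2.800e-03 1.602e-01]
force [0.3987 0.5489 0.1964]
gripper_width 0.3467
finger_force 0.0
joint_positions [-0.9144  0.2413  0.2892  2.006  -0.0851  0.9093 -1.9911]
shift [ 0.0014 -0.0011  0.0951] turn [ 0.1  0.2 -0. ]
[192 182  30  33 708] [0.4104 0.3278 0.119 ] [0.4057 0.33   0.105 ]
[265 198  25  34 679] [0.406  0.2804 0.119 ] [0.4011 0.2796 0.105 ]
```

Emit:
{"fn": "move_arm", "kwargs": {"plan": [[0.001,-0.001,0.04,0,0,0,0.032],[0.001,-0.001,0.075,0,0,0,0.032],[0.001,-0.001,0.095,0,0,0,0.032],[0.001,-0.001,0.095,0,0,0,0.032],[0.001,-0.001,0.095,0,0,0,0],[0.001,-0.001,0.095,0,0,0,0],[0.001,-0.001,0.095,0,0,0,0],[0.001,-0.001,0.05,0,0,0,0],[0.001,-0.001,0.0,0,0,0,0],[0.001,-0.001,-0.05,0,0,0,0],[0.001,-0.001,-0.087,0,0,0,0],[0.001,-0.001,-0.087,0,0,0,0]]}}

```text
time: 45.98
tool_pos: [0.4052, 0.2821, 0.2759]
eef_rot: [-3.138, -0.006, 0.16]
force: [-0.8, 0.7, -1.0]
gripper_width: 0.19
finger_force: 30.0
```

```bash
python3 - <<'E'
from h import *
st(); rel([*c2w(.034,.07),.27],CY); p,c=save('wrist','w12')
E
```

```text
time 45.975
tool_pos [0.4052 0.2821 0.2759]
eef_rot [-3.1381 -0.0058  0.1603]
force [-0.8174  0.7356 -1.0054]
gripper_width 0.1903
finger_force 29.9648
joint_positions [-0.9419  0.1346  0.3077  1.9017 -0.046   1.1051 -2.0268]
shift [0.1598 0.1905 0.0061] turn [-0.2 -0.3 -0. ]
```

Emit:
{"fn": "move_arm", "kwargs": {"plan": [[0.04,0.047,0,0,0,0,0],[0.08,0.095,0,0,0,0,0],[0.12,0.142,0,0,0,0,0],[0.15,0.177,0,0,0,0,0],[0.161,0.19,0,0,0,0,0],[0.161,0.19,0,0,0,0,0],[0.161,0.19,0.03,0,0,0,0],[0.161,0.19,0.06,0,0,0,0],[0.161,0.19,0.07,0,0,0,0],[0.161,0.19,0.07,0,0,0,0],[0.161,0.19,0.07,0,0,0,0]]}}

```text
time: 47.4
tool_pos: [0.5934, 0.1196, 0.2038]
eef_rot: [3.141, -0.002, 0.161]
force: [0.3, -0.2, 0.1]
gripper_width: 0.186
finger_force: 30.0
```

```bash
python3 - <<'E'
from h import *
st(); rel([*c2w(.034,.07),.136],CY)
E
```

```text
time 47.4
tool_pos [0.5934 0.1196 0.2038]
eef_rot [ 3.1414e+00 -1.9000e-03  1.6100e-01]
force [ 0.3098 -0.2317  0.0687]
gripper_width 0.186
finger_force 29.9647
joint_positions [-0.5721  0.4337  0.4311  1.7168 -0.2055  1.034  -1.4806]
shift [-0.0001 -0.      0.0678] turn [ 0.  -0.1  0. ]
```

Emit:
{"fn": "move_arm", "kwargs": {"plan": [[0,0,0.02,0,0,0,0],[0,0,0.03,0,0,0,0],[0,0,0.037,0,0,0,0],[0,0,0.045,0,0,0,0],[0,0,0.045,0,0,0,0]]}}

```text
time: 48.02
tool_pos: [0.5932, 0.1191, 0.1572]
eef_rot: [3.141, -0.001, 0.16]
force: [1.6, -0.2, -0.9]
gripper_width: 0.189
finger_force: 30.0
```

Emit:
{"fn": "move_arm", "kwargs": {"plan": [[0,0,0.01,0,0,0,0],[0,0,0.018,0,0,0,0],[0,0,0.021,0,0,0,0],[0,0,0.021,0,0,0,0]]}}

```text
time: 48.52
tool_pos: [0.5929, 0.1189, 0.1361]
eef_rot: [3.141, -0.0, 0.16]
force: [2.2, 1.1, -2.0]
gripper_width: 0.189
finger_force: 30.0
```

Emit:
{"fn": "move_arm", "kwargs": {"plan": [[0,0,0.001,0,0,0,0.034],[0,0,0.001,0,0,0,0.034],[0,0,0.001,0,0,0,0.034],[0,0,-0.04,0,0,0,0.034],[0,0,-0.09,0,0,0,0.034],[0,0,-0.134,0,0,0,0.034],[-0.03,-0.047,-0.134,0,0,0,0.034],[-0.065,-0.1,-0.134,0,0,0,0.034],[-0.1,-0.155,-0.134,0,0,0,0.034],[-0.13,-0.205,-0.134,0,0,0,0.034],[-0.15,-0.236,-0.134,0,0,0,0.034],[-0.15,-0.236,-0.1,0,0,0,0.034]]}}

```text
time: 50.02
tool_pos: [0.4055, 0.3328, 0.2383]
eef_rot: [-3.137, -0.004, 0.167]
force: [0.9, -0.3, -1.9]
gripper_width: 0.368
finger_force: 0.0
```

Emit:
{"fn": "move_arm", "kwargs": {"plan": [[0,0,0.03,0,0,0,0.034],[0,0,0.05,0,0,0,0.034],[0,0,0.05,0,0,0,0.034]]}}

```text
time: 50.4
tool_pos: [0.4059, 0.3268, 0.1849]
eef_rot: [3.138, 0.003, 0.16]
force: [0.4, 0.7, 0.3]
gripper_width: 0.367
finger_force: 0.0
```

```bash
python3 - <<'E'
from h import *
st(); rel([.4072,.3283,.089],CY); caps('w13')
E
```

```text
time 50.4
tool_pos [0.4059 0.3268 0.1849]
eef_rot [3.1385 0.0032 0.1602]
force [0.417  0.7193 0.2624]
gripper_width 0.3669
finger_force 0.0
joint_positions [-0.9934  0.2991  0.3127  1.9314 -0.1118  0.9321 -2.0371]
shift [ 0.0019 -0.0016  0.0959] turn [ 0.2  0.2 -0. ]
[262 197  25  33 668] [0.4107 0.3301 0.119 ] [0.4058 0.3294 0.105 ]
```

Emit:
{"fn": "move_arm", "kwargs": {"plan": [[0.001,-0.002,0.04,0,0,0,0.034],[0.001,-0.002,0.075,0,0,0,0.034],[0.001,-0.002,0.096,0,0,0,0.034],[0.001,-0.002,0.096,0,0,0,0.034],[0.001,-0.002,0.096,0,0,0,0],[0.001,-0.002,0.096,0,0,0,0],[0.001,-0.002,0.096,0,0,0,0],[0.001,-0.002,0.05,0,0,0,0],[0.001,-0.002,0.0,0,0,0,0],[0.001,-0.002,-0.05,0,0,0,0],[0.001,-0.002,-0.086,0,0,0,0],[0.001,-0.002,-0.086,0,0,0,0]]}}

```text
time: 51.95
tool_pos: [0.4094, 0.3315, 0.276]
eef_rot: [-3.138, -0.006, 0.16]
force: [0.3, 0.1, 0.0]
gripper_width: 0.189
finger_force: 30.0
```

```bash
python3 - <<'E'
from h import *
st(); rel([*c2w(-.034,.07),.27],CY); rel([*c2w(-.034,-.05),.27],CY)
E
```

```text
time 51.95
tool_pos [0.4094 0.3315 0.276 ]
eef_rot [-3.1377 -0.0056  0.1602]
force [0.2845 0.1004 0.0346]
gripper_width 0.1885
finger_force 29.9687
joint_positions [-1.0212  0.1999  0.3339  1.8289 -0.073   1.1177 -2.0726]
shift [0.0798 0.2385 0.0055] turn [-0.2 -0.3 -0. ]
shift [0.0799 0.3585 0.0051] turn [-0.2 -0.3 -0. ]
```

Emit:
{"fn": "move_arm", "kwargs": {"plan": [[0.018,0.055,0,0,0,0,0],[0.036,0.11,0,0,0,0,0],[0.054,0.165,0,0,0,0,0],[0.072,0.21,0,0,0,0,0],[0.081,0.238,0,0,0,0,0],[0.081,0.238,0,0,0,0,0],[0.081,0.238,0.03,0,0,0,0],[0.081,0.238,0.06,0,0,0,0],[0.081,0.238,0.07,0,0,0,0],[0.081,0.238,0.07,0,0,0,0],[0.081,0.238,0.07,0,0,0,0]]}}

```text
time: 53.32
tool_pos: [0.5263, 0.1086, 0.2035]
eef_rot: [3.141, -0.002, 0.161]
force: [-0.3, 0.5, 0.7]
gripper_width: 0.187
finger_force: 30.0
```

```bash
python3 - <<'E'
from h import *
st(); rel([*c2w(-.034,.07),.136],CY)
E
```

```text
time 53.325
tool_pos [0.5263 0.1086 0.2035]
eef_rot [ 3.1412e+00 -1.6000e-03  1.6070e-01]
force [-0.3357  0.5353  0.7299]
gripper_width 0.1869
finger_force 29.9687
joint_positions [-0.6528  0.3162  0.4823  1.8851 -0.174   0.9798 -1.5038]
shift [-0.0002 -0.0002  0.0675] turn [ 0.  -0.1  0. ]
```

Emit:
{"fn": "move_arm", "kwargs": {"plan": [[0,0,0.02,0,0,0,0],[0,0,0.03,0,0,0,0],[0,0,0.037,0,0,0,0],[0,0,0.045,0,0,0,0],[0,0,0.045,0,0,0,0]]}}

```text
time: 53.95
tool_pos: [0.5258, 0.1081, 0.1572]
eef_rot: [3.141, -0.0, 0.16]
force: [0.6, 1.0, -1.3]
gripper_width: 0.187
finger_force: 30.0
```

Emit:
{"fn": "move_arm", "kwargs": {"plan": [[0,0,0.01,0,0,0,0],[0,0,0.018,0,0,0,0],[0,0,0.021,0,0,0,0],[0,0,0.021,0,0,0,0],[0,0,0.022,0,0,0,0.034],[0,0,0.022,0,0,0,0.034],[0,0,0.022,0,0,0,0.034],[0,0,-0.03,0,0,0,0.034],[0,0,-0.08,0,0,0,0.034],[0,0,-0.13,0,0,0,0.034],[-0.04,0,-0.15,0,0,0,0.034],[-0.04,0,-0.15,0,0,0,0.034]]}}

```text
time: 55.45
tool_pos: [0.4854, 0.1016, 0.3095]
eef_rot: [-3.14, -0.003, 0.16]
force: [0.2, 0.5, -0.7]
gripper_width: 0.371
finger_force: 0.0
```

```bash
python3 - <<'E'
from h import *
st(); p,c=save('wrist','w14'); s,c2=save('scene','s14'); caps('w14b',.163)
for q in [(.034,.07),(.034,.01),(.034,-.05),(-.034,.07)]: print(c2w(*q))
cv2.imwrite('pics/f.png',np.hstack([p[:290,100:500],cv2.resize(s[180:290,240:390],(395,290))]))
E
```

```text
time 55.45
tool_pos [0.4854 0.1016 0.3095]
eef_rot [-3.1399e+00 -2.8000e-03  1.6030e-01]
force [ 0.2111  0.5261 -0.657 ]
gripper_width 0.3708
finger_force 0.0
joint_positions [-0.7258  0.1163  0.5106  1.8536 -0.0629  1.1842 -1.605 ]
[407  47  33  24 593] [0.6116 0.0054 0.163 ] [6.135e-01 2.000e-04 1.490e-01]
[268  51  21  23 387] [0.5908 0.119  0.163 ] [0.5918 0.1192 0.149 ]
[338  51  25  24 462] [0.5996 0.0622 0.163 ] [0.601  0.0597 0.149 ]
[269 134  20  22 341] [0.5256 0.1085 0.163 ] [0.5236 0.1081 0.149 ]
[0.59337095 0.1196355 ]
[0.60296382 0.06040732]
[0.61255669 0.00117915]
[0.52624568 0.10876358]
```

View pics/f.png

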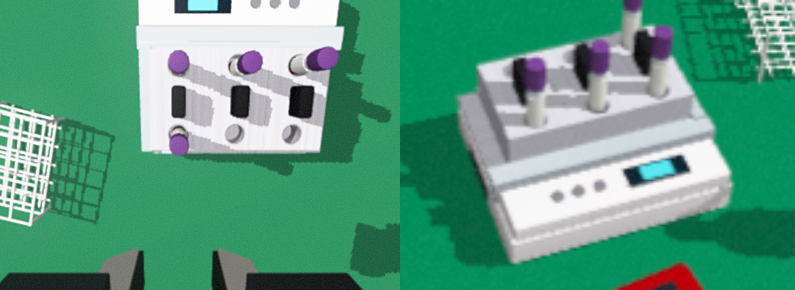

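All four tubes stand upright in wells, and the blocks are still in one closed row. Handing in.

```bash
python3 -c "
from h import *
print(env.job_done())"
```

```text
the job is handed in; nothing more can be done
None
```

I handed the job in at about 55 s: all three blocks are home in one tight row, and the four tubes stand upright in wells. The hand-in returned no verdict. The last pictures show the row closed and all four tubes within 2–3 mm of their wells.

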